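Ratchet the stop-bar clamp open and draw the bar

ROBOT

A 6-joint arm with a two-finger parallel gripper is mounted at the origin on the work surface. World frame = base frame: x ahead of the robot, y to its left, z up, the work surface at z = 0. Lengths are in mm, angles in degrees, forces in N, time in s.
With the tool pointing down it reaches from about 300 to 850 mm from the base axis. Payload 4.2 kg.
Tool frame: the origin (TCP) lies on the centre line of the jaws, within the pads' length; the fingertips stand 14 mm ahead of it and the grasp point (between the pads) lies 5 mm behind it (env.finger_overhang is the z of the fingertips in the tool frame, in mm); z points along the fingers, y is the line along which they close (so a half turn about z gives the same grasp; the last joint's range is limited). The gripper opens to 91 mm and grips with 3 to 60 N. Pads are 32 mm wide; open, the fingers measure 118 mm over their backs; the gripper's body (76 mm by 178 mm) begins 60 mm behind the grasp point.
Start: joints at [65.604, 18.312, 89.639, -0, 72.044, -1.146], TCP at [226.987, 528.317, 227.976] pointing down, gripper open.
Joint ranges: [-177.97, 177.97], [-48.28, 115.42], [12.27, 149.76], [-77.06, 257.06], [2.81, 150.46], [-146.56, 146.56]. Speed limits (degrees/s): [147.25, 147.25, 180, 180, 180, 180].

INTERFACE

Orientations are given as [roll, pitch, yaw] about the fixed x, y, z axes, in that order (R = Rz(yaw) Ry(pitch) Rx(roll)).
In Python, from workcell import sensors, viewer, env gives the robot as it stands. The module is installed in compiled form; this text tells all that it offers.
- The arm moves only by the tool step_arm, never from a script. Its argument "plan" is one flat list of numbers, 6 for each row, row after row: the shift along the tool's x, y, z in cm, then the turn, a rotation vector about the tool's x, y, z in rad. In form: [x, y, z, wx, wy, wz, x, y, z, wx, wy, wz, ...]. A call has 1 to 5 rows; each row shifts and turns the commanded pose from where the row before left it, along the tool's axes as they then stand; what a row does not reach is not made up. A row lasts 1/12 s, in which the tool goes at most 41.7 mm and 7.16 degrees, less where a joint would pass 70% of its speed; a pose out of reach is approached as far as the arm can. A call is refused whole if a number of a shift passes 4.17 or a number of a turn 0.125, either way. A call with a gripper value outside its range is refused whole. "hand" is the finger opening in cm, from 0 to 9.12, set as the call begins (left out, the last holds). The fingers move at their own pace and stop on an object; "newtons" is the grip in N (left out, the last holds). Time passes only in rows, so rows that do not move let the fingers close. It gives the time, the measured TCP pose, the force, the opening and the grip force at its end, in the units of the state.
- sensors.state(): the state, without advancing time (a new reading comes with each control period).
- viewer.grab_frame(name): name is "scene" or "top" or "wrist"; returns a dict with "img" (384x512x3 uint8, red, green, blue), "fx", "fy", "cx", "cy" (pixels), "position" and "attitude" of the camera in the world. Camera axes: x right, y down, z forward; pixel columns grow to the right and rows downward; lengths in mm; the calibration is good to about 2 mm. A picture is of the moment at which its call begins. There is no depth.
- env.job_done(): hands the job in; it is judged then, once.
Trained networks look in a picture, given as the dict that the camera call returned (one of the last four; its "shot" number tells which), for a name from the list of things; names that differ only in an ending like _2 or _b are one class to them, and where a whole thing is asked for, a point or a joint stands for the part that bears it (a point fixed in the world has none). Each returns a list of dicts, best first, with "score" (0 to 1); they miss things now and then, are a little off and sometimes report something else, mostly with a low value. They report only what shows in the picture. A call takes as long as a camera call. They do not tell look-alikes from the thing itself.
- viewer.boxes_of(name, picture): "location" ([column, row] in pixels, amid what is visible of it).
- viewer.pinpoint(name, picture): "location" ([column, row] in pixels: a listed point, or the origin of a listed thing).
The state is a dict: "time_s": time; "qpos": joint angles; "qvel": joint speeds; "effort": joint torques, N m; "ee_pos": TCP position; "ee_rot": TCP orientation; "force": force on the tool from outside, world axes, zero at the start; "torque": the same for the moment, N m; "gripper_width": finger opening in mm; "gripper_force": force on a finger pad.
Only numpy, scipy, OpenCV 4.12 (cv2) and the standard library are available. Lean on these libraries where they do the work, as an engineer would, in place of code of your own. Each camera call takes 0.05 s, during which the arm holds its last target. There are 200 camera calls.

TASK

Back off the saw's stop-bar clamp completely by swinging the ratchet wrench that sits on it to and fro, so that the lock pin rises out of the bar's groove; then draw the round stop bar straight out of its sleeve and lay it gently, flat, in the empty steel tray. Leave the other things on the bench where they are.

Things in the scene. Friction and masses are not known exactly. Their poses are not given: they have to be found in the camera images.
- clamp: Stop-bar clamp: grey cast fixture fixed to the bench. Origin on the bench under the middle of its sleeve; x level, away under the wrench handle; y level, along the bore; z up. Foot 140 mm wide, 14 high, x -70 to 200 mm. Sleeve block 80 (x) x 85 (y), top at 95 mm; bore 23.6 mm wide, its axis 65 mm up, open at both ends.
- head_center (a point): Fixed to the clamp: centre of the ratchet wrench's round head (68 mm across, 22 thick), about which it swings. It lies 60 mm from the bore's middle along the screw axis, which leans 35 degrees from vertical to clamp -x (upward direction -0.574, 0, 0.819 in the clamp frame).
- guard_edge (a point): Fixed to the clamp: middle of the -x edge of the clear plastic guard plate's underside. The level plate, 5 mm thick, 306 mm above the bench, reaches from here 170 mm to clamp +x and 56 mm to either side, on two posts at its far end. An upright gripper does not fit over the handle beneath it: lean it back to clamp -x by 30 to 40 degrees, best along the screw axis.
- handle_grip (a point): Where to grip the wrench: on the handle's centre line, 105 mm from the head's centre. x axis outwards along the handle, z axis up the screw axis. The black grip is 22 mm wide (y, swing direction), 20 thick, 70 to 165 mm from the head. At mid swing it points to clamp +x and uphill (0.819, 0, 0.574). The wrench stays on the screw; the handle stays where it is left.
- wrench (a joint): Wrench swing about the screw axis, rad: 0 at mid swing, positive anticlockwise from above (handle to clamp +y); stops at -0.55 and 0.55. A positive swing drives the nut and opens the clamp (6 to 12 N at the grip); a negative one slips almost freely. 48 clicks a turn: up to 0.2 rad of each positive swing is lost before it bites. Once fully backed off it is blocked (forced past 20 N it jumps a tooth).
- lockpin (a joint): Rise of the lock pin, m: starts at 0 to 0.0018; the bar is free above 0.007; fully backed off is 0.009. It rises 3.6 mm per rad of nut turn. About three to four full strokes are needed.
- pin_top (a point): Top of the lock pin, a 10 mm steel stem on the screw axis that stands up through the middle of the wrench's head: 26 mm above the head's centre when down, 35 mm when fully backed off.
- bar: Stop bar: plain round aluminium bar, 22 mm across, 195 long, 0.2 to 0.33 kg; origin at its middle, y axis along it. It starts in the bore, inner (+y) end flush with the block, 110 mm standing out on the clamp's -y side. A groove 55 mm from its middle to +y holds the lock pin (3 mm end play). Draw it straight to clamp -y by more than 85 mm; it jams if tilted.
- bar_inner_end (a point): Centre of the bar's inner (+y) end face.
- bore_mouth (a point): Fixed to the clamp: centre of the bore's mouth on the -y side, where the bar comes out, 65 mm above the bench. The bar lies on the bore's floor, its axis 0.8 mm lower.
- tray: Empty open steel tray, fixed to the bench, 250 (x) x 120 (y) x 30 mm high, walls and floor 4 mm; origin at the centre of its underside. The bar fits flat in it only along the tray's x.
- oil_bottle: white plastic oil bottle, 170 mm tall, standing; not part of the job
- hammer: hammer lying on the bench; not part of the job
- spanner: plain open spanner, 180 mm, lying on the bench; not part of the job
- offcut: dark steel bar offcut 90 x 40 x 40 mm; not part of the job
- collar: plain steel collar, 60 mm across, 22 mm high; not part of the job
- tin: grey tin, 80 mm across, 90 mm high; not part of the job
- wood_block: wooden block 80 x 60 x 35 mm; not part of the job
There are look-alikes about, which are no part of the job. Of the things that look like the bar, the smallest one is meant.

How it is judged (in metres and radians):
On the way, in this order (a step that is already met when the one before it is completed fails the run):
1. the clamp is backed off with the ratchet (lock pin risen more than 7.5 mm) while the bar is still in its sleeve (value of joint lockpin above 0.0075 m and y of bar_inner_end in the frame of clamp above 0 m), for 0.2 s.
2. the bar has been drawn straight out of the sleeve to its open side, still in line with the bore (y of bar_inner_end in the frame of clamp between -0.12 and -0.045 m and angle between the y axis of bar and the y axis of clamp, either way round below 0.2 rad and distance between bar_inner_end and bore_mouth below 0.08 m), for 0.05 s.
At the end, for the whole second after the job is handed in: The lock pin still stands more than 7.5 mm up (clamp backed off), and the bar lies flat (within 7 degrees of level) and at rest on the floor of the tray, let go, its middle within 30 mm of the tray's middle lengthwise and inside its walls (value of joint lockpin above 0.0075 m and x of bar in the frame of tray between -0.03 and 0.03 m and y of bar in the frame of tray between -0.05 and 0.05 m and z of bar in the frame of tray below 0.022 m and angle between bar's own y axis and vertical between 1.45 and 1.69 rad and linear speed of bar below 0.03 m/s); the robot touches nothing.
It fails at once if the bar is dropped or thrown (faster than 1 m/s) (linear speed of bar above 1 m/s).
It fails at once if one of the other things on the bench is moved more than 40 mm (distance of any of oil_bottle, hammer, spanner, offcut, collar, tin, wood_block from where it was at the start of the episode above 0.04 m).
It also fails if it takes over 72 s, if anything falls off the work surface, if the arm or the gripper's body presses on something with over 40 N, if the wrist force passes 120 N, or if a joint passes its speed limit or range.

## Working session

There is one attempt and no reset: what is moved stays moved. The work goes in short steps, Python scripts to look and compute and a tool call to move; the robot and the scene stay as the last step left them, time stands still between calls to the robot, and variables do not carry over. Pictures are saved under pics/ and viewed, at most 13 in all, crops included, and the job is handed in when it is done.

Besides the shell and the picture viewer there is one more tool, called after "Emit:" as a command line: name --argument value ..., lists and objects as JSON in quotes. step_arm: Moves the arm, as the interface text tells. Its arguments: {"type":"object","properties":{"plan":{"type":"array","items":{"type":"number"}},"hand":{"type":"number"},"newtons":{"type":"number"}},"required":["plan"]}

```bash
mkdir -p pics; cat > h.py <<'E'
import numpy as np, cv2
from scipy.spatial.transform import Rotation as R
from scipy.optimize import least_squares
from workcell import sensors, viewer, env
def cam(p):
    a=np.array(p['attitude'],float)
    Rm=a if a.shape==(3,3) else (R.from_quat(a).as_matrix() if a.size==4 else R.from_euler('xyz',a,degrees=True).as_matrix())
    return Rm,np.array(p['position'],float)
def ray(p,px):
    Rm,c=cam(p); d=Rm@np.array([(px[0]-p['cx'])/p['fx'],(px[1]-p['cy'])/p['fy'],1]); return c,d/np.linalg.norm(d)
def onz(p,px,z):
    c,d=ray(p,px); return c+d*(z-c[2])/d[2]
def proj(p,X):
    Rm,c=cam(p); v=Rm.T@(np.array(X)-c); return np.array([p['fx']*v[0]/v[2]+p['cx'],p['fy']*v[1]/v[2]+p['cy']])
def tri(obs):
    A=np.zeros((3,3));b=np.zeros(3)
    for p,px in obs:
        c,d=ray(p,px);M=np.eye(3)-np.outer(d,d);A+=M;b+=M@c
    return np.linalg.solve(A,b)
def save(p,n,img=None): cv2.imwrite('pics/'+n,(p['img'] if img is None else img)[:,:,::-1])
E
python3 - <<'E'
from h import *
np.set_printoptions(precision=1,suppress=True)
P={n:viewer.grab_frame(n) for n in('scene','top','wrist')}
for n in P: print(n,P[n]['position'],P[n]['attitude'],P[n]['fx'])
for n in('scene','top'): save(P[n],n+'0.png')
for k in ['clamp','head_center','guard_edge','handle_grip','pin_top','bar','bar_inner_end','bore_mouth','tray']:
    for n in P:
        print(k,n,[(np.round(d['location']).tolist(),round(d['score'],2)) for d in viewer.pinpoint(k,P[n])[:4]])
print(sensors.state())
E
```

```text
scene [1254.1 -699.6 1213.6] [-131.9   -1.    46. ] 498.20913558301316
top [ 188.7  116.9 1616.8] [-168.4    0.   -95. ] 435.5226836161785
wrist [149.4 561.3 383.5] [162.7   0.1  66.7] 301.5263453785418
clamp scene [([298.0, 178.0], 0.67), ([282.0, 245.0], 0.64), ([364.0, 184.0], 0.39)]
clamp top [([242.0, 193.0], 0.68)]
clamp wrist []
head_center scene [([278.0, 215.0], 0.83)]
head_center top [([240.0, 196.0], 0.88)]
head_center wrist []
guard_edge scene []
guard_edge top [([236.0, 159.0], 0.69)]
guard_edge wrist []
handle_grip scene [([303.0, 214.0], 0.72)]
handle_grip top [([240.0, 163.0], 0.79)]
handle_grip wrist []
pin_top scene [([222.0, 237.0], 0.47), ([279.0, 217.0], 0.22)]
pin_top top []
pin_top wrist []
bar scene [([249.0, 194.0], 0.75), ([275.0, 242.0], 0.66), ([104.0, 250.0], 0.61)]
bar top [([369.0, 278.0], 0.88), ([297.0, 154.0], 0.7), ([225.0, 259.0], 0.64), ([259.0, 184.0], 0.44)]
bar wrist []
bar_inner_end scene [([128.0, 221.0], 0.83), ([274.0, 216.0], 0.7)]
bar_inner_end top [([338.0, 297.0], 0.94), ([229.0, 219.0], 0.91)]
bar_inner_end wrist [([248.0, 315.0], 0.7)]
bore_mouth scene [([277.0, 239.0], 0.59)]
bore_mouth top [([254.0, 188.0], 0.67)]
bore_mouth wrist []
tray scene [([175.0, 300.0], 0.87), ([279.0, 339.0], 0.58)]
tray top [([350.0, 197.0], 0.82)]
tray wrist []
{'time_s': 1.5, 'qpos': array([65.6, 18.3, 89.6, -0. , 72. , -1.1]), 'qvel': array([ 0.1, -0. ,  0. ,  0.1, -0.1,  0.1]), 'effort': array([  0. , -41.2, -23.2,   0.1,   0. ,   0. ]), 'ee_pos': array([227. , 528.3, 228. ]), 'ee_rot': array([180. ,   0. , 156.7]), 'force': array([ 0.8,  0.1, -0.1]), 'torque': array([ 0.,  0., -0.]), 'gripper_force': 0.0, 'gripper_width': 91.33521903290425}
```

View pics/scene0.png

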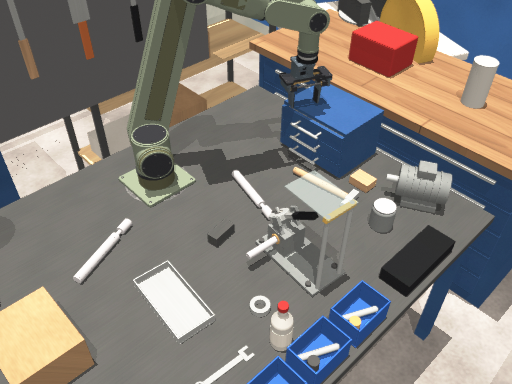

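View pics/top0.png

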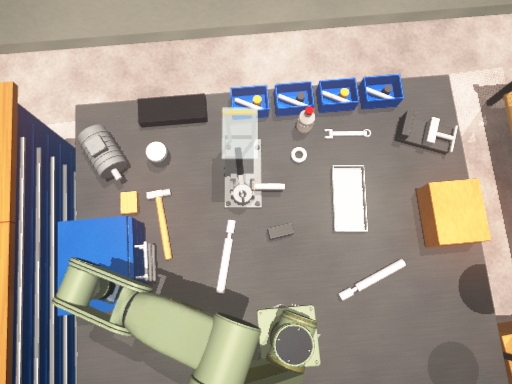

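The only bar standing in the clamp is at top (270,186) / scene (262,247). The look-alikes are the long loose bars at top (226,257) and (372,280), plus small ones in the blue bins. The tray is the white-floored frame at top (350,198), and the wrench handle is at top (239,162). Next I fit the clamp pose.

```bash
cat >> h.py <<'E'
AX=np.array([-.5736,0,.8192]); HC=np.array([0,0,65.])+60*AX
def local(th,r=105):
    return HC+r*(np.cos(th)*np.array([.8192,0,.5736])+np.sin(th)*np.array([0,1,0]))
def c2w(pose,X):
    c,s=np.cos(pose[2]),np.sin(pose[2]); return np.array([pose[0]+c*X[0]-s*X[1],pose[1]+s*X[0]+c*X[1],X[2]])
E
python3 - <<'E'
from h import *
np.set_printoptions(precision=1,suppress=True)
S,T=viewer.grab_frame('scene'),viewer.grab_frame('top')
loc={'clamp':np.zeros(3),'head_center':HC,'bore_mouth':np.array([0,-42.5,65]),'pin_top':HC+27*AX,'bar_inner_end':np.array([0,42.5,64.2]),'bar':np.array([0,-55,64.2])}
obs=[]
for n,p in(('S',S),('T',T)):
    for k in list(loc)+['handle_grip','guard_edge']:
        for d in viewer.pinpoint(k,p): 
            obs.append((n,p,k,np.array(d['location']),d['score'])); 
def res(v,full=False):
    out=[]
    for n,p,k,px,s in obs:
        X=local(v[3]) if k=='handle_grip' else np.array([v[4],0,306]) if k=='guard_edge' else loc[k]
        e=proj(p,c2w(v,X))-px
        out.append((n,k,px,e) if full else e)
    return out if full else np.concatenate(out)
t=onz(T,[242,196],100)
r=least_squares(res,[t[0],t[1],0,0,0],loss='cauchy',f_scale=2,x_scale=[10,10,.1,.1,10])
print(r.x, np.degrees(r.x[2:4]))
for o in res(r.x,True): print(*o)
for d in viewer.pinpoint('tray',T)[:1]+[]: print('tray',onz(T,d['location'],2))
d=viewer.pinpoint('tray',S)[0]; print(onz(S,d['location'],2))
for px in [(334,167),(363,165),(368,231),(336,233)]: print('tray corner',onz(T,px,30))
for px in [(166,257),(135,292),(184,337),(213,313)]: print('tray cornerS',px,onz(S,px,30))
for px in [(284,183),(284,190)]: print('bar outer',onz(T,px,65))
for px in[(307,110),(299,155),(281,231),(348,133)]: print(onz(T,px,15))
im=cv2.resize(T['img'][95:225,200:300],None,fx=4.5,fy=4.5,interpolation=cv2.INTER_CUBIC)
save(T,'topcrop.png',im)
im=cv2.resize(S['img'][160:300,220:380],None,fx=4,fy=4,interpolation=cv2.INTER_CUBIC)
save(S,'scrop.png',im)
E
```

```text
[543.  113.9  -0.    0.2  34.8] [-2.4 11.1]
S clamp [285.3 247.8] [-1.3 -2.9]
S head_center [280.2 216.1] [-2.1 -1.9]
S bore_mouth [275.6 237. ] [-0.5  0.7]
S bar_inner_end [127.8 221.4] [166.8   3.5]
S bar_inner_end [306.1 214. ] [-11.5  10.9]
S bar_inner_end [273.5 214.1] [21.1 10.8]
S bar_inner_end [361.9 185.7] [-67.3  39.2]
S bar [251.7 191.9] [20.4 47.9]
S bar [105.5 251.3] [166.6 -11.5]
S bar [272.1 240.6] [ 0.  -0.8]
S bar [259.3 305.9] [ 12.8 -66.1]
S handle_grip [303.9 216.7] [-0.7 -4.5]
S guard_edge [297.5 179.1] [ 0.2 -0.3]
T clamp [161.9 156.9] [80.4 33.3]
T clamp [243.1 189.6] [-0.8  0.6]
T head_center [242.9 194. ] [-0.7 -1.2]
T bore_mouth [253.9 188.4] [-0.3 -2.5]
T pin_top [346.2 197. ] [-103.9   -1.2]
T bar_inner_end [231.8 221.6] [ -1.4 -34.7]
T bar_inner_end [337.9 295.6] [-107.5 -108.7]
T bar [371. 280.] [-113.9  -94.2]
T bar [225.9 253.8] [ 31.2 -68. ]
T bar [256.9 186.5] [ 0.2 -0.7]
T guard_edge [237.4 158.5] [ 2.8 -0.1]
[358.9 385.    2. ]
tray corner [ 595.6 -237.8   30. ]
tray corner [ 593.8 -347.8   30. ]
tray corner [ 344.3 -331.3   30. ]
tray corner [ 347.1 -213.8   30. ]
tray cornerS (166, 257) [ 347. -206.   30.]
tray cornerS (135, 292) [ 392.7 -347.4   30. ]
tray cornerS (184, 337) [ 604.9 -334.    30. ]
tray cornerS (213, 313) [ 600.3 -230.2   30. ]
bar outer [542.3 -40.2  65. ]
bar outer [516.2 -37.5  65. ]
[ 837.7 -164.9   15. ]
[ 658.2 -113.7   15. ]
[373.6 -15.5  15. ]
[ 729.8 -312.2   15. ]
```

View pics/scrop.png

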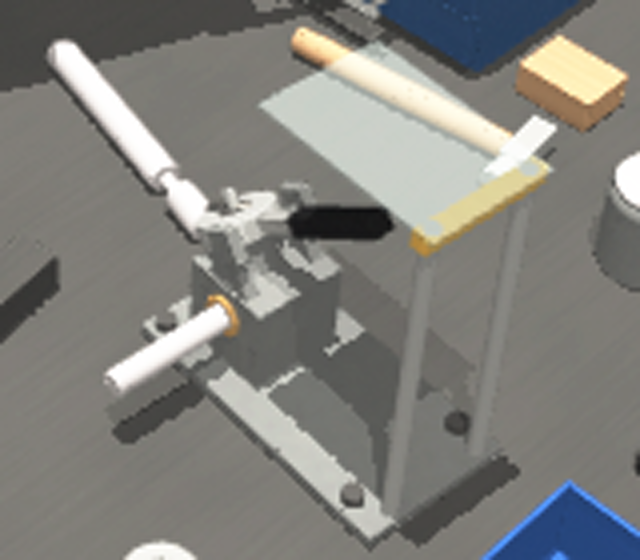

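View pics/topcrop.png

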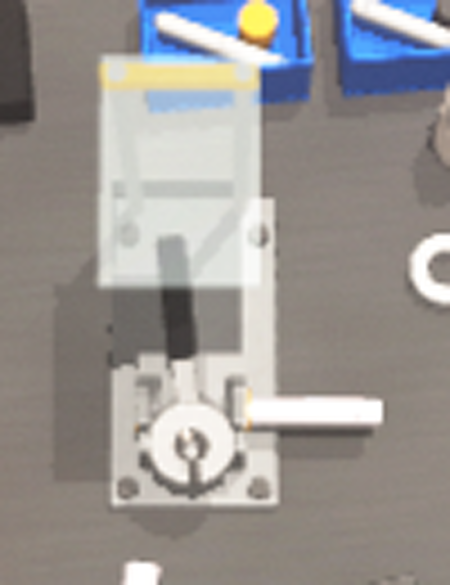

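The crops confirm it: the bar sticks out of the clamp to -y at top (270,186), with its end at crop (380,410). The black handle points to clamp +x at crop (175,297), with the guard above it. The clamp fits at about (543,114) with yaw -2.4°.

```bash
cat >> h.py <<'E'
def Rgrip(yaw,th,lean=0):   # tool: z down screw axis, x inward along handle
    Rc=R.from_euler('z',yaw)*R.from_rotvec(AX*th)
    M=np.array([[-.8192,0,-.5736],[0,1,0],[.5736,0,-.8192]]).T
    return Rc*R.from_matrix(M)*R.from_rotvec([0,-lean,0])
def rows(Rt,pt,n,start=None):
    if start is None:
        s=sensors.state(); R0=R.from_euler('xyz',s['ee_rot'],degrees=True); p0=np.array(s['ee_pos'])
    else: R0,p0=start
    f=lambda v:(lambda T:T)(v)
    w=(R0.inv()*Rt).as_rotvec()/n; D=R0.inv().apply(np.array(pt)-p0)
    dR=R.from_rotvec(w); A=sum((dR**k).as_matrix() for k in range(n))
    d=np.linalg.solve(A,D)/10
    print(n,'x',np.round(d,2).tolist(),np.round(w,4).tolist())
E
python3 - <<'E'
from h import *
T=viewer.grab_frame('top'); pose=[543,114,np.radians(-2.4)]
for th in np.arange(-.2,.5,.1): print(round(th,1),proj(T,c2w(pose,local(th,165))).round(1),proj(T,c2w(pose,local(th,117))).round(1))
th=0.1; g=c2w(pose,local(th,100)); Rt=Rgrip(pose[2],th,np.radians(4))
print(g,Rt.apply([0,0,1]))
rows(Rt,g+Rt.apply([0,0,-140]),25)
E
```

```text
-0.2 [249.8 148.4] [247.5 161.7]
-0.1 [244.9 147.9] [244.1 161.4]
0.0 [240.  147.9] [240.7 161.3]
0.1 [235.2 148.3] [237.3 161.7]
0.2 [230.4 149.2] [233.9 162.3]
0.3 [225.7 150.6] [230.7 163.2]
0.4 [221.3 152.4] [227.5 164.5]
[590.47149009 122.0024615  171.22543892] [ 0.62876839 -0.0193827  -0.77735103]
25 x [-1.42, -1.39, 0.26] [-0.0039, -0.0272, -0.0179]
```

Emit:
step_arm --plan '[-1.42,-1.39,0.26,-0.004,-0.027,-0.018,-1.42,-1.39,0.26,-0.004,-0.027,-0.018,-1.42,-1.39,0.26,-0.004,-0.027,-0.018,-1.42,-1.39,0.26,-0.004,-0.027,-0.018,-1.42,-1.39,0.26,-0.004,-0.027,-0.018]' --hand 9.1

```text
time_s: 2.97
ee_pos: [268.9, 436.9, 218.3]
ee_rot: [179.2, 7.8, 161.9]
force: [-0.5, 0.8, -0.1]
gripper_width: 90.5
gripper_force: 0.0
```

Emit:
step_arm --plan '[-1.42,-1.39,0.26,-0.004,-0.027,-0.018,-1.42,-1.39,0.26,-0.004,-0.027,-0.018,-1.42,-1.39,0.26,-0.004,-0.027,-0.018,-1.42,-1.39,0.26,-0.004,-0.027,-0.018,-1.42,-1.39,0.26,-0.004,-0.027,-0.018]'

```text
time_s: 3.38
ee_pos: [319.2, 350.3, 218.1]
ee_rot: [179.1, 15.7, 167.1]
force: [-0.6, 0.1, -0.1]
gripper_width: 91.1
gripper_force: 0.0
```

Emit:
step_arm --plan '[-1.42,-1.39,0.26,-0.004,-0.027,-0.018,-1.42,-1.39,0.26,-0.004,-0.027,-0.018,-1.42,-1.39,0.26,-0.004,-0.027,-0.018,-1.42,-1.39,0.26,-0.004,-0.027,-0.018,-1.42,-1.39,0.26,-0.004,-0.027,-0.018]'

```text
time_s: 3.8
ee_pos: [376.4, 268.7, 227.8]
ee_rot: [179.8, 23.5, 172.4]
force: [-0.9, -0.2, -0.4]
gripper_width: 91.1
gripper_force: 0.0
```

Emit:
step_arm --plan '[-1.42,-1.39,0.26,-0.004,-0.027,-0.018,-1.42,-1.39,0.26,-0.004,-0.027,-0.018,-1.42,-1.39,0.26,-0.004,-0.027,-0.018,-1.42,-1.39,0.26,-0.004,-0.027,-0.018,-1.42,-1.39,0.26,-0.004,-0.027,-0.018]'

```text
time_s: 4.22
ee_pos: [438.8, 193.1, 248.2]
ee_rot: [-178.7, 31.2, 178.3]
force: [0.9, -0.2, -0.2]
gripper_width: 91.0
gripper_force: 0.0
```

Emit:
step_arm --plan '[-1.42,-1.39,0.26,-0.004,-0.027,-0.018,-1.42,-1.39,0.26,-0.004,-0.027,-0.018,-1.42,-1.39,0.26,-0.004,-0.027,-0.018,-1.42,-1.39,0.26,-0.004,-0.027,-0.018,-1.42,-1.39,0.26,-0.004,-0.027,-0.018]'

```text
time_s: 4.63
ee_pos: [504.3, 124.1, 279.6]
ee_rot: [-176.0, 38.7, -175.0]
force: [-1.2, 0.7, 0.5]
gripper_width: 90.8
gripper_force: 0.0
```

```bash
python3 - <<'E'
from h import *
np.set_printoptions(precision=1,suppress=True)
W=viewer.grab_frame('wrist'); save(W,'w1.png'); S=viewer.grab_frame('scene'); T=viewer.grab_frame('top')
s=sensors.state(); print(s['time_s'],s['ee_pos'],s['ee_rot'],s['force'],s['qpos'])
pose=[543,114,np.radians(-2.4)]
for k,X in (('handle_grip',local(.05)),('head_center',HC),('pin_top',HC+27*AX),('bore_mouth',[0,-42.5,65]),('bar',[0,-55,64.2]),('guard_edge',[35,0,306])):
    for n,p in(('W',W),('S',S),('T',T)):
        print(k,n,[(np.round(d['location'],1).tolist(),round(d['score'],2)) for d in viewer.pinpoint(k,p)[:2]],proj(p,c2w(pose,X)))
E
```

```text
4.7833 [504.1 124.  279.4] [-176.1   38.6 -175.2] [-0.7 -0.4  0.6] [ 21.1  -3.6 118.9 -27.7  31.2 -52.7]
handle_grip W [([256.4, 190.2], 0.57)] [255.1 188.8]
handle_grip S [([303.5, 212.4], 0.7)] [300.1 214.6]
handle_grip T [([239.9, 164.7], 0.61)] [239.3 164.8]
head_center W [([261.8, 86.2], 0.79)] [260.4  79.2]
head_center S [([280.6, 216.3], 0.78)] [278.2 214.2]
head_center T [([242.7, 197.2], 0.89)] [242.2 192.8]
pin_top W [([263.7, 81.3], 0.41), ([260.7, 84.8], 0.36)] [260.6  79.6]
pin_top S [([175.9, 298.0], 0.52)] [275.  206.5]
pin_top T [] [242.2 195.8]
bore_mouth W [([223.2, 76.7], 0.96), ([442.0, 148.5], 0.38)] [220.7  74.2]
bore_mouth S [([278.7, 240.6], 0.81)] [275.1 237.7]
bore_mouth T [([252.6, 188.8], 0.91)] [253.6 185.9]
bar W [([210.0, 78.0], 0.62)] [209.2  72.4]
bar S [([250.1, 192.4], 0.95), ([105.2, 250.4], 0.7)] [272.1 239.8]
bar T [([368.7, 276.6], 0.87), ([224.5, 253.5], 0.47)] [257.  185.8]
guard_edge W [([242.5, 325.6], 0.69)] [238.2 323.6]
guard_edge S [([300.3, 179.6], 0.58)] [297.8 178.8]
guard_edge T [([236.7, 156.3], 0.72), ([129.7, 206.3], 0.45)] [240.2 158.4]
```

View pics/w1.png

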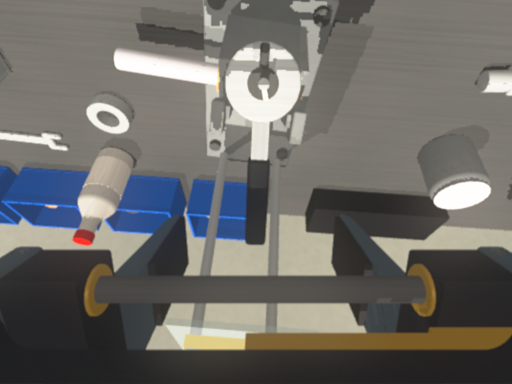

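The wrist view shows the head at (262,83), the handle running down the middle of the jaws at (257,190), and the bar to the left with its mouth at (222,76). I refine the fit and descend.

```bash
python3 - <<'E'
from h import *
np.set_printoptions(precision=2,suppress=True)
W=viewer.grab_frame('wrist'); S=viewer.grab_frame('scene'); T=viewer.grab_frame('top')
loc={'head_center':HC,'bore_mouth':np.array([0,-42.5,65])}
obs=[]
for p,w in((S,1),(T,1),(W,1.5)):
    for k in list(loc)+['handle_grip','guard_edge']:
        for d in viewer.pinpoint(k,p)[:1]: obs.append((p,k,np.array(d['location']),w/p['fx']*400))
def res(v):
    return np.concatenate([w*(proj(p,c2w(v,local(v[3]) if k=='handle_grip' else np.array([v[4],0,306]) if k=='guard_edge' else loc[k]))-px) for p,k,px,w in obs])
r=least_squares(res,[543,114,-.04,.05,35],loss='soft_l1',f_scale=2,x_scale=[10,10,.1,.1,10])
v=r.x; print(v,np.degrees(v[2:4])); print(res(v).reshape(-1,2).tolist()); np.save('v.npy',v)
th=v[3]; g=c2w(v,local(th,100)); Rt=Rgrip(v[2],th,np.radians(4))
rows(Rt,g+Rt.apply([0,0,-40]),5); rows(Rt,g+Rt.apply([0,0,5]),4,(Rt,g+Rt.apply([0,0,-40])))
E
```

```text
[546.03 115.94   0.     0.02  32.52] [0.11 1.33]
[[-0.7623615532454958, -2.4691664156690463], [-2.037092282801681, -2.4475984563961113], [0.06642835593358856, -0.840988939525045], [-87.17571046481461, 46.4019198844845], [-0.34052213870599324, -1.7715282551010032], [2.0151895979343597, 1.558022691376001], [0.3824936683568113, -1.3250570923848424], [0.2457385050461858, 2.3531588230974196], [-0.022614446013982603, -0.0846130105199958], [-0.6704775481826601, 3.646860282890309]]
5 x [-0.04, -0.12, 2.0] [-0.0036, -0.001, 0.0086]
4 x [-0.0, 0.0, 1.13] [0.0, 0.0, 0.0]
```

Emit:
step_arm --plan '[-0.04,-0.12,2.0,-0.0036,-0.001,0.0086,-0.04,-0.12,2.0,-0.0036,-0.001,0.0086,-0.04,-0.12,2.0,-0.0036,-0.001,0.0086,-0.04,-0.12,2.0,-0.0036,-0.001,0.0086,-0.04,-0.12,2.0,-0.0036,-0.001,0.0086]'

```text
time_s: 6.85
ee_pos: [569.1, 118.2, 202.2]
ee_rot: [-179.1, 39.0, -178.2]
force: [0.2, 0.7, 0.3]
gripper_width: 91.1
gripper_force: 0.0
```

Emit:
step_arm --plan '[0,0,1.13,0,0,0,0,0,1.13,0,0,0,0,0,1.13,0,0,0,0,0,1.13,0,0,0,0,0,0,0,0,0]'

```text
time_s: 7.27
ee_pos: [597.2, 118.1, 165.8]
ee_rot: [-179.0, 38.8, -178.1]
force: [0.2, -0.5, -0.2]
gripper_width: 90.8
gripper_force: 0.0
```

```bash
python3 - <<'E'
from h import *
W=viewer.grab_frame('wrist'); save(W,'w2.png'); s=sensors.state(); print(s['time_s'],s['ee_pos'],s['ee_rot'],s['force'],s['gripper_width'],s['qpos'])
E
```

```text
7.3167 [596.87787441 118.17611422 166.58251088] [-178.96118466   38.86443211 -178.14138321] [ 0.16644389 -0.08619203 -0.56849792] 90.95712601684583 [ 14.96186864  12.03313595 120.82273958 -45.36068787  12.98558291
 -35.08030986]
```

View pics/w2.png

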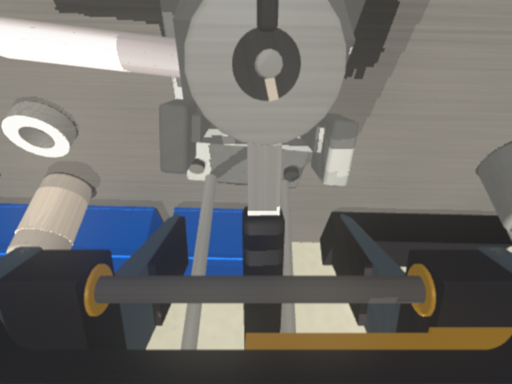

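The handle is centred between the jaws at (263,260). Closing now.

Emit:
step_arm --plan '[0,0,0,0,0,0,0,0,0,0,0,0,0,0,0,0,0,0,0,0,0,0,0,0,0,0,0,0,0,0]' --hand 0 --newtons 25

```text
time_s: 7.73
ee_pos: [596.8, 118.4, 168.2]
ee_rot: [-179.0, 39.0, -178.2]
force: [0.9, -0.1, 0.8]
gripper_width: 60.7
gripper_force: 0.0
```

Emit:
step_arm --plan '[0,0,0,0,0,0,0,0,0,0,0,0,0,0,0,0,0,0,0,0,0,0,0,0,0,0,0,0,0,0]'

```text
time_s: 8.15
ee_pos: [596.9, 118.3, 167.7]
ee_rot: [-179.0, 39.0, -178.2]
force: [-0.2, 0.2, -0.2]
gripper_width: 27.0
gripper_force: 0.0
```

```bash
cat >> h.py <<'E'
def theta(v,s=None):
    s=s or sensors.state(); Rt=R.from_euler('xyz',s['ee_rot'],degrees=True)
    g=np.array(s['ee_pos'])-Rt.apply([0,0,5]); c=R.from_euler('z',v[2]).inv().apply(g-[v[0],v[1],0])-HC
    a=c@np.array([.8192,0,.5736]); x=Rt.apply([-1,0,0]); x=R.from_euler('z',v[2]).inv().apply(x)
    return np.arctan2(c[1],a),np.hypot(c[1],a),c@AX,np.arctan2(x[1],x@np.array([.8192,0,.5736]))
E
python3 - <<'E'
from h import *
v=np.load('v.npy'); print(theta(v)); s=sensors.state(); print(s['ee_pos'],s['ee_rot'],s['gripper_width'],s['force'])
P=lambda th:(Rgrip(v[2],th,np.radians(4)),)
def pose(th):
    Rt=Rgrip(v[2],th,np.radians(4)); return Rt,c2w(v,local(th,100))+Rt.apply([0,0,5])
rows(*pose(-.1),1,pose(-.05)); rows(*pose(.1),1,pose(.05))
E
```

```text
(np.float64(0.022806962762005212), np.float64(100.24009758650145), np.float64(-0.09079095258977787), np.float64(0.023276752497182404))
[596.89171913 118.32928228 167.66781795] [-179.01519578   38.97531203 -178.17738632] 27.00538373114735 [-0.18669881  0.22728058 -0.18806027]
1 x [0.01, -0.5, -0.0] [0.0035, -0.0, 0.0499]
1 x [0.01, 0.5, -0.0] [-0.0035, 0.0, -0.0499]
```

Emit:
step_arm --plan '[0,0,0,0,0,0,0,0,0,0,0,0,0,0,0,0,0,0]'

```text
time_s: 8.4
ee_pos: [596.9, 118.8, 167.7]
ee_rot: [-179.1, 39.0, -178.2]
force: [-1.5, 4.2, -0.5]
gripper_width: 22.5
gripper_force: 25.0
```

Emit:
step_arm --plan '[0.0125,-0.5,0,0.0035,0,0.05,0.0125,-0.5,0,0.0035,0,0.05,0.0125,-0.5,0,0.0035,0,0.05,0.0125,-0.5,0,0.0035,0,0.05]'

```text
time_s: 8.73
ee_pos: [595.0, 98.8, 167.4]
ee_rot: [172.4, 38.4, 167.0]
force: [-12.3, 4.8, 9.7]
gripper_width: 22.6
gripper_force: 24.9
```

```bash
python3 - <<'E'
from h import *
v=np.load('v.npy'); print(theta(v)); s=sensors.state(); print(s['gripper_width'],s['gripper_force'],s['force'],s['torque'],s['qpos'])
E
```

```text
(np.float64(-0.17224251685043357), np.float64(99.96384403607034), np.float64(0.7488134080675621), np.float64(-0.17934082654120118))
22.566820664355305 24.890854060649872 [-12.33653909   4.80483835   9.66905741] [0.43457778 0.79007091 0.22933625] [ 12.94568262  11.48443854 121.51921279 -44.76527327  12.3565203
 -25.59462754]
```

Emit:
step_arm --plan '[0.0125,-0.5,-0.03,0.0035,0,0.05,0.0125,-0.5,-0.03,0.0035,0,0.05,0.0125,-0.5,-0.03,0.0035,0,0.05]'

```text
time_s: 8.98
ee_pos: [591.3, 84.0, 165.7]
ee_rot: [166.6, 36.8, 156.3]
force: [-8.5, 1.4, 6.3]
gripper_width: 22.3
gripper_force: 24.9
```

Emit:
step_arm --plan '[0.0125,-0.5,-0.03,0.0035,0,0.05,0.0125,-0.5,-0.03,0.0035,0,0.05]'

```text
time_s: 9.15
ee_pos: [588.0, 75.0, 163.9]
ee_rot: [162.9, 35.2, 149.5]
force: [-7.3, 6.4, 5.5]
gripper_width: 22.2
gripper_force: 24.9
```

```bash
python3 - <<'E'
from h import *
v=np.load('v.npy'); print(theta(v)); s=sensors.state(); print(s['gripper_width'],s['gripper_force'],s['force'],s['torque'],s['qpos'])
print(R.from_euler('xyz',s['ee_rot'],degrees=True).inv().apply(s['force']))
E
```

```text
(np.float64(-0.42296426800049286), np.float64(99.53229208357412), np.float64(2.0016671016216847), np.float64(-0.43038751085481264))
22.23221328100931 24.92564857006073 [-7.28543032  6.35845076  5.49161642] [0.53799002 0.75201001 0.22014442] [ 10.52501348  10.90096359 122.8130549  -44.40044074  11.57222286
 -13.38413097]
[ 4.59473467  4.6305324  -9.00621035]
```

Emit:
step_arm --plan '[0.0125,-0.5,-0.03,0.0035,0,0.05,0.0125,-0.5,-0.03,0.0035,0,0.05]'

```text
time_s: 9.32
ee_pos: [584.0, 66.3, 161.6]
ee_rot: [159.6, 33.4, 142.9]
force: [-6.5, 7.4, 3.6]
gripper_width: 22.2
gripper_force: 25.0
```

Emit:
step_arm --plan '[0,0,0,0,0,0]'

```text
time_s: 9.4
ee_pos: [583.7, 65.9, 161.5]
ee_rot: [159.6, 33.4, 142.9]
force: [-6.7, 5.5, 4.3]
gripper_width: 22.5
gripper_force: 25.0
```

```bash
cat > st.py <<'E'
from h import *
v=np.load('v.npy'); s=sensors.state(); print(np.round(theta(v,s),3),s['time_s'],round(s['gripper_width'],1),np.round(s['qpos'],1))
print('tool force',R.from_euler('xyz',s['ee_rot'],degrees=True).inv().apply(s['force']).round(1),np.round(s['torque'],2),s['ee_pos'],s['ee_rot'])
E
python3 st.py; python3 - <<'E'
from h import *
T=viewer.grab_frame('top');S=viewer.grab_frame('scene')
# bar direction from top & scene: edges by eye in crops
a=onz(T,(200+250/4.5,95+411/4.5),64);b=onz(T,(200+378/4.5,95+411/4.5),64)
c=onz(S,(220+228/4,160+316/4),64);d=onz(S,(220+116/4,160+380/4),64)
for p,q in((a,b),(c,d)): print(p,q,np.degrees(np.arctan2((q-p)[0],-(q-p)[1])))
E
```

```text
[-0.527 99.348  2.466 -0.531] 9.4 22.5 [  9.6  10.7 123.5 -44.5  11.2  -8.2]
tool force [ 4.9  3.2 -7.8] [ 0.65  0.82 -0.06] [583.73356871  65.8626221  161.50406941] [159.62037309  33.37675892 142.89395108]
[539.13160893  64.60440229  64.        ] [530.10645914 -38.98521373  64.        ] -4.979268813186209
[548.58209051  72.51644972  64.        ] [536.48939204 -34.715667    64.        ] -6.434132782074563
```

```bash
cat >> h.py <<'E'
def swing(v,dth):
    s=sensors.state(); Rt=R.from_euler('xyz',s['ee_rot'],degrees=True); p=np.array(s['ee_pos'])
    ax=R.from_euler('z',v[2]).apply(AX); h=c2w(v,HC); Q=R.from_rotvec(ax*dth)
    print('swing',dth,(Rt.inv().apply(Q.apply(p-h)-(p-h))/10).round(3).tolist(),Rt.inv().apply(ax*dth).round(4).tolist())
E
python3 - <<'E'
from h import *
v=np.load('v.npy'); v[:3]=[545.9,113,-.085]; np.save('v.npy',v)
swing(v,.05); swing(v,-.05)
E
python3 st.py
```

```text
swing 0.05 [0.017, 0.497, 0.021] [-0.0023, 0.0022, -0.0499]
swing -0.05 [0.008, -0.498, -0.023] [0.0023, -0.0022, 0.0499]
[-0.454 99.397  0.114 -0.461] 9.5 22.5 [  9.6  10.7 123.5 -44.5  11.2  -8.2]
tool force [ 4.9  2.5 -8. ] [ 0.53  0.82 -0.06] [583.85356855  66.11301201 161.56418683] [159.66726721  33.40721149 142.99805873]
```

Emit:
step_arm --plan '[0.01,-0.5,-0.05,0.0023,-0.0022,0.05,0.0,0,-0.03,0,0,0]'

```text
time_s: 9.67
ee_pos: [581.3, 61.7, 160.2]
ee_rot: [158.1, 32.5, 139.7]
force: [-0.2, 4.9, -2.1]
gripper_width: 22.3
gripper_force: 25.0
```

Emit:
step_arm --plan '[0.015,0.5,0.021,-0.0023,0.0022,-0.05,0.015,0.5,0.021,-0.0023,0.0022,-0.05,0.015,0.5,0.021,-0.0023,0.0022,-0.05,0.015,0.5,0.021,-0.0023,0.0022,-0.05,0.015,0.5,0.021,-0.0023,0.0022,-0.05]'

```text
time_s: 10.08
ee_pos: [591.4, 84.4, 165.8]
ee_rot: [167.1, 36.3, 156.8]
force: [-2.8, 3.7, 0.7]
gripper_width: 22.7
gripper_force: 25.0
```

Emit:
step_arm --plan '[0.015,0.5,0.021,-0.0023,0.0022,-0.05,0.015,0.5,0.021,-0.0023,0.0022,-0.05,0.015,0.5,0.021,-0.0023,0.0022,-0.05,0.015,0.5,0.021,-0.0023,0.0022,-0.05,0.015,0.5,0.021,-0.0023,0.0022,-0.05]'

```text
time_s: 10.5
ee_pos: [596.2, 107.4, 167.8]
ee_rot: [177.3, 37.6, 174.6]
force: [1.6, -5.2, 2.4]
gripper_width: 22.5
gripper_force: 25.3
```

```bash
python3 st.py;python3 -c "
from h import *
swing(np.load('v.npy'),.05)"
```

```text
[-1.50000e-02  1.00156e+02  1.99000e-01 -8.00000e-03] 10.5 22.5 [ 13.9  11.8 120.1 -38.9  14.6 -36.6]
tool force [-3.1 -5.  -0.9] [-0.58  0.07 -1.49] [596.15671661 107.44693658 167.79223134] [177.34094821  37.55818602 174.58751277]
swing 0.05 [0.01, 0.501, 0.02] [-0.0022, 0.002, -0.0499]
```

Emit:
step_arm --plan '[0.012,0.5,0.02,-0.0023,0.0022,-0.05,0.012,0.5,0.02,-0.0023,0.0022,-0.05,0.012,0.5,0.02,-0.0023,0.0022,-0.05,0.012,0.5,0.02,-0.0023,0.0022,-0.05,0.012,0.5,0.02,-0.0023,0.0022,-0.05]'

```text
time_s: 10.92
ee_pos: [596.4, 132.0, 166.5]
ee_rot: [-172.5, 36.4, -167.6]
force: [2.5, -4.1, 1.0]
gripper_width: 22.6
gripper_force: 25.4
```

Emit:
step_arm --plan '[0.012,0.5,0.02,-0.0023,0.0022,-0.05,0.012,0.5,0.02,-0.0023,0.0022,-0.05,0.012,0.5,0.02,-0.0023,0.0022,-0.05,0.012,0.5,0.02,-0.0023,0.0022,-0.05,0.012,0.5,0.02,-0.0023,0.0022,-0.05]'

```text
time_s: 11.33
ee_pos: [591.5, 156.1, 161.6]
ee_rot: [-163.6, 32.8, -150.7]
force: [4.3, -4.0, -0.8]
gripper_width: 22.8
gripper_force: 25.4
```

```bash
python3 st.py;python3 -c "
from h import *
swing(np.load('v.npy'),-.1)"
```

```text
[  0.479 100.957   0.167   0.492] 11.3333 22.8 [ 19.4  13.1 118.5 -39.4  17.4 -60.4]
tool force [-1.1 -4.9  3.1] [-0.28 -0.4  -1.25] [591.54359472 156.10484171 161.64315014] [-163.56003091   32.80872645 -150.6842501 ]
swing -0.1 [0.062, -1.009, -0.045] [0.0045, -0.0041, 0.0998]
```

Emit:
step_arm --plan '[0.062,-1.005,-0.045,0.0045,-0.0041,0.1,0.062,-1.005,-0.045,0.0045,-0.0041,0.1,0.062,-1.005,-0.045,0.0045,-0.0041,0.1,0.062,-1.005,-0.045,0.0045,-0.0041,0.1,0.062,-1.005,-0.045,0.0045,-0.0041,0.1]'

```text
time_s: 11.75
ee_pos: [596.3, 108.4, 167.8]
ee_rot: [176.8, 37.6, 174.2]
force: [-0.9, 5.7, -0.7]
gripper_width: 22.3
gripper_force: 25.0
```

Emit:
step_arm --plan '[0.055,-1.005,-0.045,0.0045,-0.0041,0.1,0.055,-1.005,-0.045,0.0045,-0.0041,0.1,0.055,-1.005,-0.045,0.0045,-0.0041,0.1,0.055,-1.005,-0.045,0.0045,-0.0041,0.1,0.055,-1.005,-0.045,0.0045,-0.0041,0.1]'

```text
time_s: 12.17
ee_pos: [581.4, 61.6, 160.2]
ee_rot: [157.9, 32.3, 139.6]
force: [-2.2, 7.4, -1.1]
gripper_width: 22.4
gripper_force: 25.0
```

```bash
python3 st.py;python3 -c "
from h import *
swing(np.load('v.npy'),.07)"
```

```text
[-0.507 99.32   0.189 -0.514] 12.1667 22.4 [  9.1  10.5 123.9 -44.5  10.8  -5.7]
tool force [ 6.   4.8 -0.8] [0.77 0.95 0.14] [581.35395785  61.63787329 160.17680845] [157.89387122  32.28337118 139.62434452]
swing 0.07 [0.03, 0.695, 0.031] [-0.003, 0.0032, -0.0699]
```

Emit:
step_arm --plan '[0.03,0.7,0.03,-0.003,0.003,-0.07,0.03,0.7,0.03,-0.003,0.003,-0.07,0.025,0.7,0.03,-0.003,0.003,-0.07,0.025,0.7,0.03,-0.003,0.003,-0.07,0.025,0.7,0.03,-0.003,0.003,-0.07]'

```text
time_s: 12.58
ee_pos: [593.2, 91.4, 166.6]
ee_rot: [171.3, 36.9, 163.7]
force: [-1.3, -4.8, 2.9]
gripper_width: 22.8
gripper_force: 25.5
```

Emit:
step_arm --plan '[0.025,0.7,0.03,-0.003,0.003,-0.07,0.025,0.7,0.03,-0.003,0.003,-0.07,0.025,0.7,0.03,-0.003,0.003,-0.07,0.025,0.7,0.03,-0.003,0.003,-0.07,0.025,0.7,0.03,-0.003,0.003,-0.07]'

```text
time_s: 13.0
ee_pos: [596.7, 126.6, 167.0]
ee_rot: [-174.4, 36.7, -171.1]
force: [2.2, -5.4, 3.3]
gripper_width: 22.6
gripper_force: 25.4
```

Emit:
step_arm --plan '[0.025,0.7,0.03,-0.003,0.003,-0.07,0.025,0.7,0.03,-0.003,0.003,-0.07,0.025,0.7,0.03,-0.003,0.003,-0.07,0.025,0.7,0.03,-0.003,0.003,-0.07]'

```text
time_s: 13.33
ee_pos: [592.1, 154.0, 162.2]
ee_rot: [-164.1, 33.1, -151.9]
force: [3.5, -4.3, 1.5]
gripper_width: 22.7
gripper_force: 25.3
```

```bash
python3 st.py;python3 -c "
from h import *
swing(np.load('v.npy'),-.1)"
```

```text
[  0.457 100.804   0.18    0.473] 13.3333 22.7 [ 19.2  13.1 118.5 -39.4  17.4 -59.5]
tool force [-1.7 -5.4  0.9] [-0.29 -0.51 -1.28] [592.07607691 153.97833898 162.15668895] [-164.12535437   33.10945871 -151.92515473]
swing -0.1 [0.065, -1.007, -0.044] [0.0044, -0.004, 0.0998]
```

Emit:
step_arm --plan '[0.062,-1.005,-0.045,0.0045,-0.0041,0.1,0.062,-1.005,-0.045,0.0045,-0.0041,0.1,0.062,-1.005,-0.045,0.0045,-0.0041,0.1,0.062,-1.005,-0.045,0.0045,-0.0041,0.1,0.062,-1.005,-0.045,0.0045,-0.0041,0.1]'

```text
time_s: 13.75
ee_pos: [595.9, 105.8, 167.7]
ee_rot: [176.1, 37.5, 172.7]
force: [-0.3, 6.3, -0.2]
gripper_width: 22.2
gripper_force: 24.9
```

Emit:
step_arm --plan '[0.055,-1.005,-0.045,0.0045,-0.0041,0.1,0.055,-1.005,-0.045,0.0045,-0.0041,0.1,0.055,-1.005,-0.045,0.0045,-0.0041,0.1,0.055,-1.005,-0.045,0.0045,-0.0041,0.1,0.055,-1.005,-0.045,0.0045,-0.0041,0.1]'

```text
time_s: 14.17
ee_pos: [580.0, 59.6, 159.4]
ee_rot: [157.4, 31.9, 138.3]
force: [-2.2, 7.0, 0.0]
gripper_width: 22.3
gripper_force: 24.9
```

Emit:
step_arm --plan '[0.03,0.7,0.03,-0.003,0.003,-0.07,0.03,0.7,0.03,-0.003,0.003,-0.07,0.025,0.7,0.03,-0.003,0.003,-0.07,0.025,0.7,0.03,-0.003,0.003,-0.07,0.025,0.7,0.03,-0.003,0.003,-0.07]'

```text
time_s: 14.58
ee_pos: [592.5, 89.1, 166.2]
ee_rot: [170.5, 36.7, 162.3]
force: [0.5, -4.7, 3.2]
gripper_width: 22.8
gripper_force: 25.6
```

Emit:
step_arm --plan '[0.025,0.7,0.03,-0.003,0.003,-0.07,0.025,0.7,0.03,-0.003,0.003,-0.07,0.025,0.7,0.03,-0.003,0.003,-0.07,0.025,0.7,0.03,-0.003,0.003,-0.07]'

```text
time_s: 14.92
ee_pos: [596.6, 117.2, 167.4]
ee_rot: [-178.0, 37.2, -177.5]
force: [3.2, -4.7, 2.3]
gripper_width: 22.9
gripper_force: 25.4
```

```bash
python3 st.py;python3 -c "
from h import *
swing(np.load('v.npy'),.06)"
```

```text
[8.2000e-02 9.9992e+01 1.2600e-01 1.0200e-01] 14.9167 22.9 [ 15.   12.1 119.5 -38.3  15.5 -42.6]
tool force [-3.8 -4.8  0.2] [-0.32 -0.22 -1.36] [596.59356794 117.151081   167.42988619] [-178.01405625   37.20699999 -177.52092565]
swing 0.06 [0.007, 0.601, 0.023] [-0.0025, 0.0023, -0.0599]
```

Emit:
step_arm --plan '[0.012,0.5,0.02,-0.0023,0.0022,-0.05,0.012,0.5,0.02,-0.0023,0.0022,-0.05]'

```text
time_s: 15.08
ee_pos: [596.5, 127.3, 166.7]
ee_rot: [-174.0, 36.6, -170.4]
force: [4.6, -4.2, 3.1]
gripper_width: 22.6
gripper_force: 25.4
```

Emit:
step_arm --plan '[0.012,0.5,0.02,-0.0023,0.0022,-0.05,0.012,0.5,0.02,-0.0023,0.0022,-0.05]'

```text
time_s: 15.25
ee_pos: [595.5, 137.3, 165.5]
ee_rot: [-170.2, 35.6, -163.4]
force: [5.4, -3.7, 3.7]
gripper_width: 22.5
gripper_force: 25.3
```

Emit:
step_arm --plan '[0.012,0.5,0.02,-0.0023,0.0022,-0.05,0.012,0.5,0.02,-0.0023,0.0022,-0.05]'

```text
time_s: 15.42
ee_pos: [593.8, 147.0, 163.7]
ee_rot: [-166.6, 34.2, -156.6]
force: [5.7, -3.5, 1.5]
gripper_width: 22.7
gripper_force: 25.3
```

Emit:
step_arm --plan '[0.012,0.5,0.02,-0.0023,0.0022,-0.05,0.012,0.5,0.02,-0.0023,0.0022,-0.05]'

```text
time_s: 15.58
ee_pos: [591.2, 156.5, 161.3]
ee_rot: [-163.2, 32.5, -150.1]
force: [6.3, -3.1, 1.4]
gripper_width: 22.7
gripper_force: 25.3
```

```bash
python3 st.py; python3 - <<'E'
from h import *
v=np.load('v.npy'); W=viewer.grab_frame('wrist'); h=c2w(v,HC); ax=c2w([0,0,v[2]],AX)
save(W,'w3.png',cv2.resize(W['img'][0:160,170:370],None,fx=3,fy=3,interpolation=cv2.INTER_CUBIC))
print([(d['location'],d['score']) for d in viewer.pinpoint('pin_top',W)],[proj(W,h+a*ax).round(1).tolist() for a in(0,11,26,35)])
E
```

```text
[  0.485 100.669   0.137   0.503] 15.5833 22.7 [ 19.5  13.1 118.4 -39.2  17.5 -61.1]
tool force [-4.1 -5.3  2.6] [-0.24 -0.75 -1.15] [591.16214139 156.50132153 161.31598568] [-163.22945269   32.52121452 -150.0619297 ]
[([272.8, 56.8], 0.67)] [[265.0, 61.3], [266.5, 59.5], [269.0, 56.5], [270.9, 54.3]]
```

View pics/w3.png

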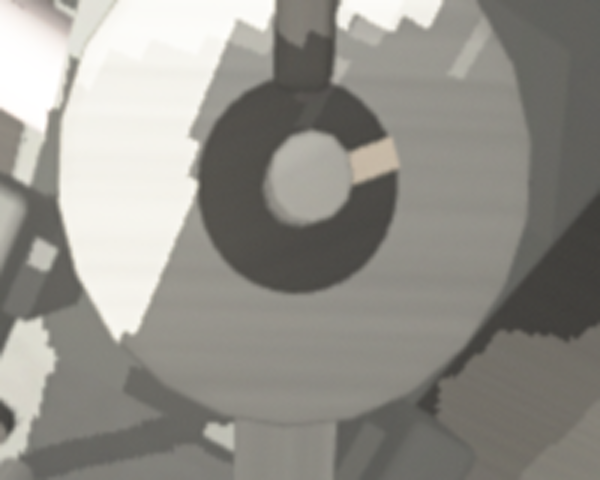

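The pale mark on the nut has turned about 2.2 rad since w2, from pointing along the handle to crop (378,160). That puts the pin near 8 mm or higher. One more part-stroke to reach the block.

Emit:
step_arm --plan '[0.062,-1.005,-0.045,0.0045,-0.0041,0.1,0.062,-1.005,-0.045,0.0045,-0.0041,0.1,0.062,-1.005,-0.045,0.0045,-0.0041,0.1,0.062,-1.005,-0.045,0.0045,-0.0041,0.1,0.062,-1.005,-0.045,0.0045,-0.0041,0.1]'

```text
time_s: 16.1
ee_pos: [596.1, 108.8, 167.6]
ee_rot: [177.3, 37.5, 174.9]
force: [0.3, 5.3, 0.4]
gripper_width: 22.6
gripper_force: 24.9
```

Emit:
step_arm --plan '[0.062,-1.005,-0.045,0.0045,-0.0041,0.1]'

```text
time_s: 16.18
ee_pos: [594.7, 98.8, 167.2]
ee_rot: [173.2, 37.3, 167.7]
force: [1.4, 6.3, -0.2]
gripper_width: 22.3
gripper_force: 24.9
```

Emit:
step_arm --plan '[0.012,0.5,0.02,-0.0023,0.0022,-0.05,0.012,0.5,0.02,-0.0023,0.0022,-0.05,0.012,0.5,0.02,-0.0023,0.0022,-0.05,0.012,0.5,0.02,-0.0023,0.0022,-0.05]'

```text
time_s: 16.52
ee_pos: [596.7, 118.8, 167.4]
ee_rot: [-178.2, 37.3, -177.4]
force: [3.9, 2.6, -0.6]
gripper_width: 22.2
gripper_force: 25.0
```

Emit:
step_arm --plan '[0.012,0.5,0.02,-0.0023,0.0022,-0.05,0.012,0.5,0.02,-0.0023,0.0022,-0.05]'

```text
time_s: 16.68
ee_pos: [596.5, 128.8, 166.7]
ee_rot: [-174.2, 36.6, -170.3]
force: [3.9, 1.8, -0.2]
gripper_width: 22.7
gripper_force: 25.0
```

Emit:
step_arm --plan '[0.012,0.5,0.02,-0.0023,0.0022,-0.05,0.012,0.5,0.02,-0.0023,0.0022,-0.05]'

```text
time_s: 16.85
ee_pos: [595.5, 138.5, 165.4]
ee_rot: [-170.3, 35.6, -163.3]
force: [5.5, 0.4, 0.4]
gripper_width: 22.2
gripper_force: 25.0
```

```bash
python3 st.py
```

```text
[  0.296 100.49    0.14    0.304] 16.85 22.2 [ 17.3  12.6 118.8 -38.   16.4 -52.7]
tool force [-4.6 -0.7  3. ] [ 0.11 -0.56 -0.61] [595.45612001 138.47628193 165.38815988] [-170.32790323   35.62479223 -163.30786111]
```

Emit:
step_arm --plan '[0.012,0.5,0.02,-0.0023,0.0022,-0.05,0.012,0.5,0.02,-0.0023,0.0022,-0.05]'

```text
time_s: 17.02
ee_pos: [593.5, 148.1, 163.5]
ee_rot: [-166.7, 34.3, -156.6]
force: [3.6, 5.1, -1.2]
gripper_width: 22.5
gripper_force: 25.0
```

Emit:
step_arm --plan '[0.012,0.5,0.02,-0.0023,0.0022,-0.05,0.012,0.5,0.02,-0.0023,0.0022,-0.05]'

```text
time_s: 17.18
ee_pos: [590.9, 157.1, 161.1]
ee_rot: [-163.3, 32.5, -150.0]
force: [9.2, -4.9, 0.4]
gripper_width: 22.7
gripper_force: 25.1
```

```bash
python3 st.py; python3 - <<'E'
from h import *
W=viewer.grab_frame('wrist')
save(W,'w4.png',cv2.resize(W['img'][0:160,170:370],None,fx=3,fy=3,interpolation=cv2.INTER_CUBIC))
E
```

```text
[  0.491 100.639   0.16    0.504] 17.1833 22.7 [ 19.5  13.1 118.4 -38.8  17.4 -61.5]
tool force [-4.8 -7.7  5.1] [-0.36 -1.13 -1.12] [590.93028668 157.0714324  161.1492788 ] [-163.3144471    32.5080405  -149.96035202]
```

View pics/w4.png

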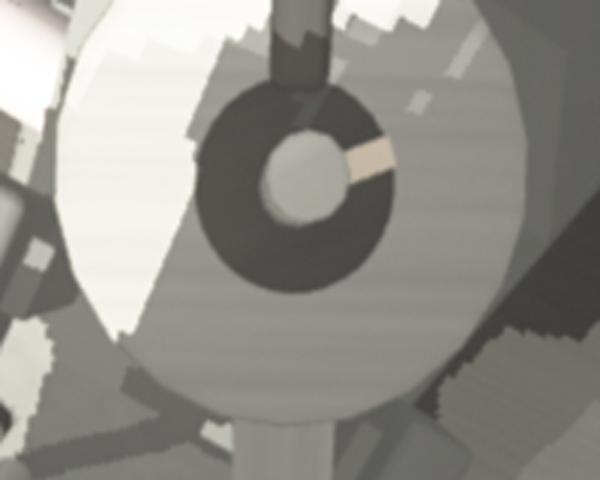

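Emit:
step_arm --plan '[0.062,-1.005,-0.045,0.0045,-0.0041,0.1,0.062,-1.005,-0.045,0.0045,-0.0041,0.1,0.062,-1.005,-0.045,0.0045,-0.0041,0.1,0.062,-1.005,-0.045,0.0045,-0.0041,0.1]'

```text
time_s: 17.57
ee_pos: [596.7, 118.5, 167.4]
ee_rot: [-178.6, 37.3, -177.9]
force: [4.1, 6.4, -0.1]
gripper_width: 22.5
gripper_force: 24.9
```

```bash
python3 st.py; python3 - <<'E'
from h import *
W=viewer.grab_frame('wrist')
save(W,'w5.png',cv2.resize(W['img'][0:160,170:370],None,fx=3,fy=3,interpolation=cv2.INTER_CUBIC))
v=np.load('v.npy'); h=c2w(v,HC); ax=c2w([0,0,v[2]],AX)
print([(d['location'],d['score']) for d in viewer.pinpoint('pin_top',W)],[proj(W,h+a*ax).round(1).tolist() for a in(0,11,26,35)])
E
```

```text
[9.60000e-02 1.00096e+02 1.52000e-01 9.70000e-02] 17.5667 22.5 [ 15.   12.1 119.5 -37.5  15.1 -43.2]
tool force [-3.4  6.3  2.6] [ 0.77 -0.06  0.02] [596.68200393 118.51291765 167.44472798] [-178.57392535   37.25730487 -177.88566449]
[([270.6, 58.1], 0.98)] [[261.2, 62.2], [262.6, 60.4], [264.7, 57.5], [266.4, 55.4]]
```

View pics/w5.png

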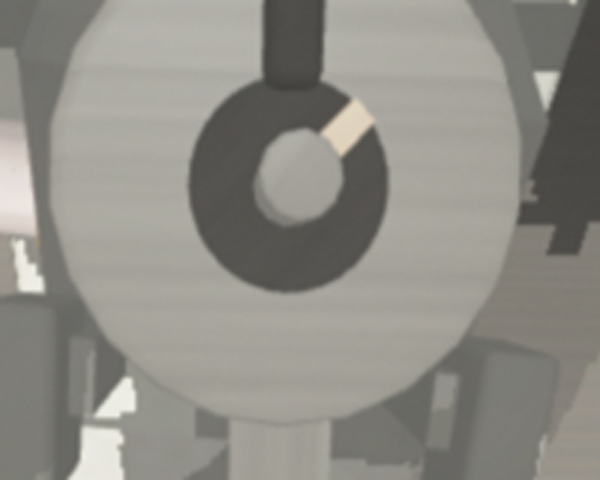

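Mark is at the same absolute angle: the nut stays still both ways. A fine-sampled forward swing will show whether it is blocked.

Emit:
step_arm --plan '[0.012,0.5,0.02,-0.0023,0.0022,-0.05]'

```text
time_s: 17.75
ee_pos: [596.7, 122.9, 167.2]
ee_rot: [-176.4, 37.0, -174.1]
force: [5.2, 3.5, -0.9]
gripper_width: 22.6
gripper_force: 25.1
```

Emit:
step_arm --plan '[0.012,0.5,0.02,-0.0023,0.0022,-0.05]'

```text
time_s: 17.83
ee_pos: [596.5, 128.4, 166.7]
ee_rot: [-174.3, 36.6, -170.4]
force: [6.3, 1.3, -0.6]
gripper_width: 22.7
gripper_force: 25.1
```

Emit:
step_arm --plan '[0.006,0.25,0.01,-0.0011,0.0011,-0.025]'

```text
time_s: 17.92
ee_pos: [596.3, 131.0, 166.4]
ee_rot: [-173.3, 36.4, -168.6]
force: [6.5, 1.1, -0.7]
gripper_width: 22.4
gripper_force: 25.0
```

Emit:
step_arm --plan '[0.006,0.25,0.01,-0.0011,0.0011,-0.025]'

```text
time_s: 18.0
ee_pos: [596.0, 133.2, 166.1]
ee_rot: [-172.3, 36.2, -166.9]
force: [6.8, 0.6, 0.7]
gripper_width: 22.6
gripper_force: 25.1
```

Emit:
step_arm --plan '[0.006,0.25,0.01,-0.0011,0.0011,-0.025]'

```text
time_s: 18.08
ee_pos: [595.8, 135.4, 165.8]
ee_rot: [-171.3, 35.9, -165.2]
force: [7.4, -1.2, -0.3]
gripper_width: 22.7
gripper_force: 25.1
```

Emit:
step_arm --plan '[0.006,0.25,0.01,-0.0011,0.0011,-0.025]'

```text
time_s: 18.17
ee_pos: [595.5, 137.6, 165.5]
ee_rot: [-170.4, 35.6, -163.5]
force: [9.2, -2.2, -0.1]
gripper_width: 22.7
gripper_force: 25.2
```

Emit:
step_arm --plan '[0.006,0.25,0.01,-0.0011,0.0011,-0.025]'

```text
time_s: 18.25
ee_pos: [595.1, 140.4, 165.0]
ee_rot: [-169.5, 35.3, -161.8]
force: [4.8, 7.6, -1.1]
gripper_width: 22.4
gripper_force: 25.1
```

Emit:
step_arm --plan '[0.006,0.25,0.01,-0.0011,0.0011,-0.025]'

```text
time_s: 18.33
ee_pos: [594.5, 143.7, 164.4]
ee_rot: [-168.6, 35.0, -160.0]
force: [6.0, 4.5, -1.0]
gripper_width: 22.6
gripper_force: 24.9
```

```bash
python3 st.py
```

```text
[  0.35  100.487   0.169   0.352] 18.3333 22.6 [ 17.8  12.8 118.7 -37.9  16.5 -55.1]
tool force [-5.3  3.1  4.4] [ 0.73 -0.5  -0.04] [594.46713625 143.69555577 164.42363949] [-168.64067328   35.02832866 -159.97700752]
```

Force ramps up, then drops suddenly (y −2.2 → +7.6) with the nut still: that is the blocked nut jumping a tooth, so the clamp is fully backed off. Release and retreat.

Emit:
step_arm --plan '[0,0,0,0,0,0,0,0,0,0,0,0,0,0,0,0,0,0,0,0,0,0,0,0,0,0,0,0,0,0]' --hand 8

```text
time_s: 18.75
ee_pos: [591.6, 141.7, 162.2]
ee_rot: [-168.5, 34.6, -160.1]
force: [0.5, -0.5, -0.0]
gripper_width: 52.9
gripper_force: 0.0
```

Emit:
step_arm --plan '[0,0,-1.5,0,0,0,0,0,-2,0,0,0,0,0,-3,0,0,0,0,0,-3,0,0,0,0,0,-3,0,0,0]'

```text
time_s: 19.17
ee_pos: [516.7, 141.2, 263.6]
ee_rot: [-168.6, 34.6, -160.1]
force: [0.0, 0.8, 1.2]
gripper_width: 79.5
gripper_force: 0.0
```

Emit:
step_arm --plan '[0,0,-3,0,0,0,0,0,-3,0,0,0,0,0,-2,0,0,0]'

```text
time_s: 19.42
ee_pos: [469.4, 141.1, 330.3]
ee_rot: [-168.6, 34.8, -160.1]
force: [0.7, 0.4, 0.6]
gripper_width: 79.9
gripper_force: 0.0
```

```bash
python3 st.py; python3 - <<'E'
from h import *
v=np.load('v.npy'); Rt=R.from_euler('xyz',[180,0,85.1],degrees=True)
rows(Rt,[455,-30,290],25)
E
```

```text
[  0.238  90.164 207.383   0.352] 19.4167 79.9 [ 24.5  -8.1 113.8 -21.1  42.3 -70.2]
tool force [-1.   0.1 -0.1] [0.06 0.32 0.02] [469.38605653 141.10045384 330.25827794] [-168.5743136    34.83394569 -160.06310788]
25 x [-0.37, -0.7, 0.29] [0.019, 0.0229, 0.0747]
```

Emit:
step_arm --plan '[-0.37,-0.7,0.29,0.019,0.0229,0.0747,-0.37,-0.7,0.29,0.019,0.0229,0.0747,-0.37,-0.7,0.29,0.019,0.0229,0.0747,-0.37,-0.7,0.29,0.019,0.0229,0.0747,-0.37,-0.7,0.29,0.019,0.0229,0.0747]'

```text
time_s: 19.83
ee_pos: [496.6, 108.3, 329.8]
ee_rot: [-177.5, 30.6, 173.5]
force: [-0.3, -0.2, 0.3]
gripper_width: 80.2
gripper_force: 0.0
```

Emit:
step_arm --plan '[-0.37,-0.7,0.29,0.019,0.0229,0.0747,-0.37,-0.7,0.29,0.019,0.0229,0.0747,-0.37,-0.7,0.29,0.019,0.0229,0.0747,-0.37,-0.7,0.29,0.019,0.0229,0.0747,-0.37,-0.7,0.29,0.019,0.0229,0.0747]'

```text
time_s: 20.25
ee_pos: [509.1, 68.4, 325.5]
ee_rot: [176.9, 23.8, 149.4]
force: [0.2, -0.1, 0.4]
gripper_width: 79.9
gripper_force: 0.0
```

Emit:
step_arm --plan '[-0.37,-0.7,0.29,0.019,0.0229,0.0747,-0.37,-0.7,0.29,0.019,0.0229,0.0747,-0.37,-0.7,0.29,0.019,0.0229,0.0747,-0.37,-0.7,0.29,0.019,0.0229,0.0747,-0.37,-0.7,0.29,0.019,0.0229,0.0747]'

```text
time_s: 20.67
ee_pos: [505.6, 27.7, 316.1]
ee_rot: [174.8, 15.7, 127.2]
force: [-0.0, 0.7, 1.3]
gripper_width: 79.9
gripper_force: 0.0
```

Emit:
step_arm --plan '[-0.37,-0.7,0.29,0.019,0.0229,0.0747,-0.37,-0.7,0.29,0.019,0.0229,0.0747,-0.37,-0.7,0.29,0.019,0.0229,0.0747,-0.37,-0.7,0.29,0.019,0.0229,0.0747,-0.37,-0.7,0.29,0.019,0.0229,0.0747]'

```text
time_s: 21.08
ee_pos: [486.8, -7.3, 303.0]
ee_rot: [176.0, 7.3, 106.0]
force: [0.0, 0.9, 0.5]
gripper_width: 80.0
gripper_force: 0.0
```

Emit:
step_arm --plan '[-0.37,-0.7,0.29,0.019,0.0229,0.0747,-0.37,-0.7,0.29,0.019,0.0229,0.0747,-0.37,-0.7,0.29,0.019,0.0229,0.0747,-0.37,-0.7,0.29,0.019,0.0229,0.0747,-0.37,-0.7,0.29,0.019,0.0229,0.0747]'

```text
time_s: 21.5
ee_pos: [455.5, -31.2, 288.4]
ee_rot: [-179.8, -0.0, 84.8]
force: [0.5, -0.9, -0.2]
gripper_width: 80.2
gripper_force: 0.0
```

```bash
python3 - <<'E'
from h import *
v=np.load('v.npy'); Rt=R.from_euler('xyz',[180,0,85.1],degrees=True); s=sensors.state(); print(s['time_s'],s['ee_pos'],s['ee_rot'],s['qpos'])
p=c2w(v,[0,-130,150]); print(p); rows(Rt,p,6)
E
```

```text
21.5 [455.5342273  -31.24661233 288.39006552] [-1.79807713e+02 -2.11237386e-02  8.48343033e+01] [-5.38153586e+00  5.54335466e+00  9.75887501e+01  2.09306159e-02
  7.70602616e+01 -2.20595743e-01]
[534.86330124 -16.53065769 150.        ]
6 x [0.36, 1.3, 2.3] [-0.0006, -0.0001, -0.0008]
```

Emit:
step_arm --plan '[0.36,1.3,2.3,0,0,-0.001,0.36,1.3,2.3,0,0,-0.001,0.36,1.3,2.3,0,0,-0.001]' --hand 6

```text
time_s: 21.75
ee_pos: [495.9, -23.9, 219.0]
ee_rot: [-180.0, 0.0, 85.2]
force: [0.1, -0.1, -0.1]
gripper_width: 62.5
gripper_force: 0.0
```

Emit:
step_arm --plan '[0.36,1.3,2.3,0,0,-0.001,0.36,1.3,2.3,0,0,-0.001,0.36,1.3,2.3,0,0,-0.001,0,0,0,0,0,0]'

```text
time_s: 22.08
ee_pos: [534.4, -15.7, 145.9]
ee_rot: [-179.5, 0.0, 85.4]
force: [-0.9, -0.3, -0.2]
gripper_width: 59.8
gripper_force: 0.0
```

```bash
python3 - <<'E'
from h import *
v=np.load('v.npy'); s=sensors.state(); print(s['time_s'],s['ee_pos'],s['ee_rot'])
W=viewer.grab_frame('wrist'); save(W,'w6.png')
for y in(-42.5,-80,-95,-110,-152.5): print(y,proj(W,c2w(v,[0,y,64.2])).round(1))
for k in('bar','bore_mouth'): print(k,[(np.round(d['location'],1),d['score']) for d in viewer.pinpoint(k,W)])
E
```

```text
22.0833 [534.37686437 -15.65255274 145.93524815] [-1.79462035e+02  3.66026493e-02  8.54156340e+01]
-42.5 [261.2  94.5]
-80 [260.9 144.5]
-95 [260.8 163.2]
-110 [260.7 181.2]
-152.5 [260.4 228.9]
bar [(array([263.3, 109.9]), 0.84)]
bore_mouth [(array([261.8,  94.8]), 0.84)]
```

View pics/w6.png

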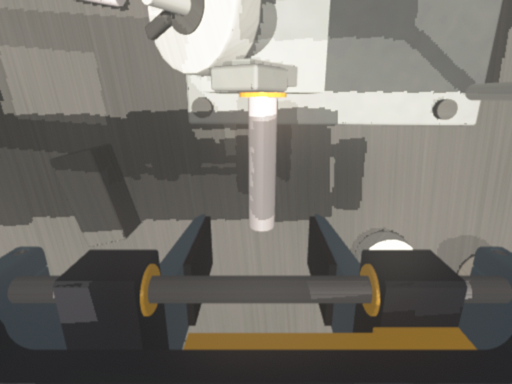

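The wrist view shows the bar straight down column 262, its end at row 228 and the mouth at row 95, which matches the prediction within 1–2 px.

```bash
python3 - <<'E'
from h import *
v=np.load('v.npy'); Rt=R.from_euler('xyz',[180,0,85.13],degrees=True)
a=c2w(v,[0.3,-128,69]);b=c2w(v,[0.3,-95,69]); rows(Rt,a,5); rows(Rt,b,2,(Rt,a))
E
```

```text
5 x [0.03, 0.01, 1.64] [-0.0005, 0.0001, 0.0009]
2 x [1.65, 0.0, 0.0] [0.0, 0.0, 0.0]
```

Emit:
step_arm --plan '[0.03,0.01,1.6,-0.0005,0,0.001,0.03,0.01,1.6,-0.0005,0,0.001,0.03,0.01,1.6,-0.0005,0,0.001,0.03,0.01,1.6,-0.0005,0,0.001,0.03,0.01,1.6,-0.0005,0,0.001]'

```text
time_s: 22.65
ee_pos: [536.3, -14.8, 71.9]
ee_rot: [179.8, 0.0, 85.1]
force: [-0.2, -0.1, 0.1]
gripper_width: 60.2
gripper_force: 0.0
```

Emit:
step_arm --plan '[1.65,0,0,0,0,0,1.65,0,0,0,0,0,0,0,0,0,0,0]'

```text
time_s: 22.9
ee_pos: [539.2, 19.9, 72.1]
ee_rot: [179.8, -0.0, 85.2]
force: [0.3, 0.5, 1.7]
gripper_width: 59.9
gripper_force: 0.0
```

```bash
python3 - <<'E'
from h import *
v=np.load('v.npy'); Rt=R.from_euler('xyz',[180,0,85.13],degrees=True)
for _ in range(3): s=sensors.state(); print(s['time_s'],s['ee_pos'],s['ee_rot'],s['force'])
W=viewer.grab_frame('wrist'); s=sensors.state(); print(s['ee_pos'],s['ee_rot']); rows(Rt,c2w(v,[0.3,-95,69]),1)
E
```

```text
22.9 [539.22299493  19.92395158  72.13805948] [ 1.79814009e+02 -3.16886321e-02  8.51716252e+01] [0.25051593 0.45441673 1.67659337]
22.9 [539.22299493  19.92395158  72.13805948] [ 1.79814009e+02 -3.16886321e-02  8.51716252e+01] [0.25051593 0.45441673 1.67659337]
22.9 [539.22299493  19.92395158  72.13805948] [ 1.79814009e+02 -3.16886321e-02  8.51716252e+01] [0.25051593 0.45441673 1.67659337]
[539.15388143  18.92331187  72.16404629] [1.79811551e+02 1.80456936e-02 8.51991840e+01]
1 x [-0.07, -0.1, 0.32] [0.0033, 0.0003, 0.0012]
```

Emit:
step_arm --plan '[0,-0.1,0.3,0.003,0,0.001,0,0,0,0,0,0,0,0,0,0,0,0,0,0,0,0,0,0,0,0,0,0,0,0]' --hand 0 --newtons 45

```text
time_s: 23.37
ee_pos: [537.6, 18.0, 67.6]
ee_rot: [-179.9, 0.0, 85.0]
force: [0.7, -0.3, -0.1]
gripper_width: 29.7
gripper_force: 0.0
```

Emit:
step_arm --plan '[0,0,0,0,0,0,0,0,0,0,0,0,0,0,0,0,0,0,0,0,0,0,0,0]'

```text
time_s: 23.7
ee_pos: [537.8, 18.2, 67.5]
ee_rot: [-179.9, 0.0, 85.0]
force: [1.2, -1.5, 0.5]
gripper_width: 20.9
gripper_force: 45.0
```

```bash
python3 - <<'E'
from h import *
s=sensors.state(); print(s['ee_pos'],s['ee_rot'],s['force'],s['torque'],s['gripper_width'],s['gripper_force'])
E
```

```text
[537.77029174  18.15196848  67.50311884] [-1.79874646e+02  4.85232694e-02  8.50420609e+01] [ 1.17296849 -1.50657168  0.54340859] [-0.37494305 -0.03910367 -0.042433  ] 20.89369939166628 44.994547963142395
```

Emit:
step_arm --plan '[-0.5,0,0,0,0,0,-0.5,0,0,0,0,0]'

```text
time_s: 23.87
ee_pos: [536.5, 8.7, 67.3]
ee_rot: [-179.8, -0.0, 85.1]
force: [0.5, 2.0, -0.7]
gripper_width: 21.4
gripper_force: 45.0
```

Emit:
step_arm --plan '[-0.8,0,0,0,0,0,-0.8,0,0,0,0,0]'

```text
time_s: 24.03
ee_pos: [534.9, -8.2, 67.1]
ee_rot: [-179.8, 0.0, 85.1]
force: [1.5, 1.6, -2.1]
gripper_width: 21.1
gripper_force: 45.0
```

```bash
python3 - <<'E'
from h import *
s=sensors.state(); print(s['ee_pos'],s['ee_rot'],s['force'],s['torque'],s['gripper_width'],s['gripper_force'])
E
```

```text
[534.88887372  -8.18853941  67.14706081] [-1.79802399e+02  4.24418252e-02  8.50698788e+01] [ 1.49707048  1.64884422 -2.08289052] [-0.04944787  0.00028189 -0.02310639] 21.072621300465315 44.994104504585266
```

Emit:
step_arm --plan '[-1,0,0,0,0,0,-1,0,0,0,0,0,-1,0,0,0,0,0,-1,0,0,0,0,0]'

```text
time_s: 24.37
ee_pos: [531.4, -48.7, 67.3]
ee_rot: [-179.8, 0.0, 85.0]
force: [-0.5, 0.0, -3.3]
gripper_width: 21.4
gripper_force: 45.0
```

Emit:
step_arm --plan '[-1,0,0,0,0,0,-1,0,0,0,0,0,-1,0,0,0,0,0,-0.8,0,0,0,0,0,0,0,0,0,0,0]'

```text
time_s: 24.78
ee_pos: [528.5, -86.8, 67.5]
ee_rot: [-179.9, 0.1, 85.0]
force: [0.1, -0.8, -3.2]
gripper_width: 21.2
gripper_force: 45.0
```

```bash
python3 - <<'E'
from h import *
v=np.load('v.npy')
s=sensors.state(); print(s['time_s'],s['ee_pos'],s['ee_rot'],s['force'],s['torque'],s['gripper_width'],s['gripper_force'])
W=viewer.grab_frame('wrist'); save(W,'w7.png')
for k in('bar','bar_inner_end','bore_mouth'):
  print(k,[(np.round(d['location'],1),d['score']) for d in viewer.pinpoint(k,W)[:2]])
print([proj(W,c2w(v,[0,y,64.2])).round(1).tolist() for y in (-42.5,-60.5)])
E
```

```text
24.7833 [528.50496569 -86.79858156  67.49897145] [-1.79858690e+02  5.54789558e-02  8.49601554e+01] [ 0.0686741  -0.83404166 -3.19011434] [-0.1906081   0.02110924  0.02462444] 21.16987990920046 44.99313712120056
bar [(array([260.9, 180.3]), 0.88)]
bar_inner_end []
bore_mouth []
[[258.0, -80.7], [258.2, -31.7]]
```

View pics/w7.png

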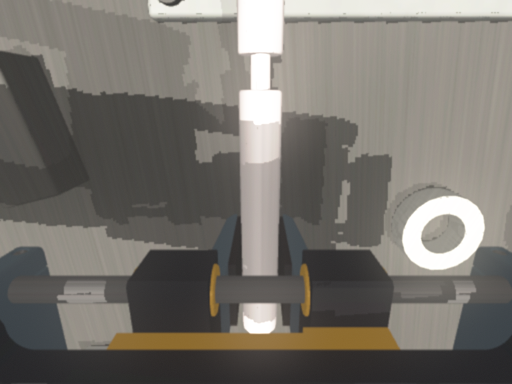

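The bar is out, gripped straight; its groove is at (260,72). Lift, and work out the tray move.

Emit:
step_arm --plan '[0,0,-0.5,0,0,0,0,0,-1,0,0,0,0,0,-2,0,0,0,0,0,-2,0,0,0,0,0,-2,0,0,0]'

```text
time_s: 25.4
ee_pos: [528.8, -84.8, 144.2]
ee_rot: [-179.9, 0.0, 85.1]
force: [0.5, 0.7, -3.6]
gripper_width: 21.2
gripper_force: 45.0
```

Emit:
step_arm --plan '[0,0,-2,0,0,0,0,0,-1,0,0,0,0,0,-0.5,0,0,0]'

```text
time_s: 25.65
ee_pos: [529.8, -85.0, 179.9]
ee_rot: [179.9, 0.0, 85.1]
force: [-0.4, -1.2, -2.3]
gripper_width: 21.0
gripper_force: 45.0
```

```bash
python3 - <<'E'
from h import *
s=sensors.state(); print(s['time_s'],s['ee_pos'],s['ee_rot'],s['force'],s['torque'],s['gripper_width'])
W=viewer.grab_frame('wrist');T=viewer.grab_frame('top');S=viewer.grab_frame('scene')
for k in('bar','bar_inner_end'):
  for d in viewer.pinpoint(k,W)[:1]: print(k,d['location'],R.from_euler('xyz',s['ee_rot'],degrees=True).inv().apply(onz(W,d['location'],s['ee_pos'][2]-3.3)-s['ee_pos']))
t=[]
for n,p in(('T',T),('S',S)):
  for d in viewer.pinpoint('tray',p)[:2]: print(n,d['score'],onz(p,d['location'],0))
# tray outline from top: bright floor
g=cv2.cvtColor(T['img'],cv2.COLOR_RGB2GRAY)[155:245,320:385]; m=(g>150).astype(np.uint8)
c=max(cv2.findContours(m,0,2)[0],key=cv2.contourArea); b=cv2.boxPoints(cv2.minAreaRect(c))+[320,155]
q=np.array([onz(T,x,10) for x in b]); print(q.round(),q.mean(0))
Rt=R.from_euler('xyz',[180,0,-4.7],degrees=True); c0=np.array([470,-282])
u=np.array([np.cos(np.radians(-4.7)),np.sin(np.radians(-4.7))])
rows(Rt,[*(c0-40*u),150],25)
E
```

```text
25.65 [529.84455258 -85.03884529 179.934414  ] [1.79910016e+02 4.84870748e-02 8.50708166e+01] [-0.38136306 -1.15266071 -2.34585369] [-0.19604165  0.02849449 -0.02790491] 21.04089360797816
bar [258.4, 180.7] [41.03515629 -0.12018327  3.26509008]
T 0.72 [ 487.40804675 -282.16563656    0.        ]
S 0.88 [ 467.5027208  -263.34596551    0.        ]
S 0.67 [498.37596718 278.39945232   0.        ]
[[ 653. -195.   10.]
 [ 637. -374.   10.]
 [ 299. -326.   10.]
 [ 314. -154.   10.]] [ 475.62068739 -262.45854789   10.        ]
25 x [-0.9, 0.35, 0.1] [-0.0002, 0.0002, 0.0627]
```

Emit:
step_arm --plan '[-0.9,0.35,0,0,0,0.0627,-0.9,0.35,0,0,0,0.0627,-0.9,0.35,0,0,0,0.0627,-0.9,0.35,0,0,0,0.0627,-0.9,0.35,0,0,0,0.0627]'

```text
time_s: 26.42
ee_pos: [536.2, -133.0, 176.5]
ee_rot: [-179.8, 0.1, 66.9]
force: [0.5, 0.7, -3.0]
gripper_width: 21.2
gripper_force: 45.0
```

Emit:
step_arm --plan '[-0.9,0.35,0,0,0,0.0627,-0.9,0.35,0,0,0,0.0627,-0.9,0.35,0,0,0,0.0627,-0.9,0.35,0,0,0,0.0627,-0.9,0.35,0,0,0,0.0627]'

```text
time_s: 26.83
ee_pos: [528.7, -180.5, 176.5]
ee_rot: [-179.8, 0.1, 48.9]
force: [-0.7, 0.1, -2.5]
gripper_width: 20.9
gripper_force: 45.0
```

Emit:
step_arm --plan '[-0.9,0.35,0,0,0,0.0627,-0.9,0.35,0,0,0,0.0627,-0.9,0.35,0,0,0,0.0627,-0.9,0.35,0,0,0,0.0627,-0.9,0.35,0,0,0,0.0627]'

```text
time_s: 27.25
ee_pos: [506.8, -223.4, 176.6]
ee_rot: [-179.8, 0.2, 31.0]
force: [0.3, 0.6, -3.2]
gripper_width: 21.0
gripper_force: 45.0
```

Emit:
step_arm --plan '[-0.9,0.35,0,0,0,0.0627,-0.9,0.35,0,0,0,0.0627,-0.9,0.35,0,0,0,0.0627,-0.9,0.35,0,0,0,0.0627,-0.9,0.35,0,0,0,0.0627]'

```text
time_s: 27.67
ee_pos: [472.8, -257.4, 176.7]
ee_rot: [-179.9, 0.2, 13.0]
force: [-0.6, 0.2, -2.7]
gripper_width: 21.2
gripper_force: 45.0
```

Emit:
step_arm --plan '[-0.9,0.35,0,0,0,0.0627,-0.9,0.35,0,0,0,0.0627,-0.9,0.35,0,0,0,0.0627,-0.9,0.35,0,0,0,0.0627,-0.9,0.35,0,0,0,0.0627]'

```text
time_s: 28.08
ee_pos: [429.9, -279.3, 176.9]
ee_rot: [-180.0, 0.2, -5.0]
force: [0.0, 0.7, -3.6]
gripper_width: 21.2
gripper_force: 45.0
```

```bash
python3 - <<'E'
from h import *
s=sensors.state(); print(s['time_s'],s['ee_pos'],s['ee_rot'],s['force'],s['qpos'],s['gripper_width'])
W=viewer.grab_frame('wrist');T=viewer.grab_frame('top');S=viewer.grab_frame('scene')
for n,p in(('W',W),('T',T),('S',S)):
  for d in viewer.pinpoint('tray',p)[:1]: print(n,d['score'],d['location'],onz(p,d['location'],0))
for d in viewer.pinpoint('bar',W)[:1]: print('bar',d['location'],onz(W,d['location'],s['ee_pos'][2]-3))
def ls(g,k):
    L=cv2.createLineSegmentDetector().detect(g)[0][:,0]
    out=[]
    for l in L:
        a,b=onz(k,l[:2],30),onz(k,l[2:],30); n=np.linalg.norm(a-b)
        if n>50 and np.linalg.norm((a+b)/2-[470,-280,30])<170: print(l.round(),a[:2].round(),b[:2].round(),round(np.degrees(np.arctan2(*(b-a)[[1,0]]))%180,1))
for n,p in(('W',W),('T',T)):
    print(n); ls(cv2.cvtColor(p['img'],cv2.COLOR_RGB2GRAY),p)
E
```

```text
28.0833 [ 429.94774792 -279.26026641  176.90203586] [-179.96876482    0.24972065   -4.95726933] [ 0.0142228   0.69579111 -3.58907342] [-34.23037236  15.13341583 102.0654095   -0.10643129  63.03431908
  60.77542004] 21.155569063557177
T 0.97 [347.8, 196.4] [ 484.3054512 -282.1350188    0.       ]
S 0.69 [173.9, 299.7] [ 471.09860138 -271.75468594    0.        ]
bar [258.1, 180.9] [ 471.75467238 -282.40027372  173.90203586]
W
[201. 193. 189.   1.] [ 424. -217.] [ 601. -232.] 175.1
[195.   8. 206. 189.] [ 595. -236.] [ 427. -222.] 175.2
[311. 198. 321.   1.] [ 408. -332.] [ 591. -348.] 175.1
[317.   1. 305. 244.] [ 591. -344.] [ 354. -324.] 175.1
[185.   0. 192. 113.] [ 601. -229.] [ 506. -221.] 175.0
[198. 202. 201. 247.] [ 414. -213.] [ 361. -208.] 175.1
[305. 132. 311.   8.] [ 478. -329.] [ 586. -338.] 175.1
[308. 247. 311. 202.] [ 351. -327.] [ 404. -332.] 175.3
[301. 223. 303. 177.] [ 380. -321.] [ 432. -325.] 175.6
[308. 249. 368. 249.] [ 348. -327.] [ 342. -394.] 85.0
[193. 118. 197. 188.] [ 501. -220.] [ 430. -214.] 174.9
[241. 216. 242. 276.] [ 395. -256.] [ 320. -249.] 174.7
[
[... 693 characters left out ...]
 585. -319.] [ 592. -234.] 85.0
[354. 164. 333. 164.] [ 601. -316.] [ 608. -236.] 85.1
[354. 221. 362. 208.] [ 385. -285.] [ 430. -321.] 141.5
[368. 172. 378. 156.] [ 565. -364.] [ 626. -410.] 143.0
[361. 216. 338. 271.] [ 401. -315.] [ 210. -202.] 149.3
[362. 207. 370. 191.] [ 434. -323.] [ 493. -359.] 149.4
[314. 220. 324. 209.] [ 400. -141.] [ 440. -179.] 136.2
[379. 173. 372. 189.] [ 558. -404.] [ 498. -368.] 148.9
[371. 188. 377. 172.] [ 503. -364.] [ 562. -397.] 150.3
[371. 192. 363. 211.] [ 488. -363.] [ 420. -322.] 148.8
[336. 166. 354. 166.] [ 600. -245.] [ 594. -315.] 85.0
[378. 180. 401. 193.] [ 532. -396.] [ 475. -473.] 53.5
[330. 193. 329. 169.] [ 497. -209.] [ 588. -217.] 174.7
```

The tray is square with the tool: yaw -4.9° and centre about (477,-280). The bar's middle is about (472,-282), so I shift 5 mm and lower.

Emit:
step_arm --plan '[0.5,-0.2,1,0,0,0,0,0,2.5,0,0,0,0,0,2.5,0,0,0,0,0,2.5,0,0,0,0,0,2.5,0,0,0]'

```text
time_s: 28.85
ee_pos: [436.1, -277.3, 66.1]
ee_rot: [180.0, 0.1, -4.7]
force: [-0.3, -0.4, -2.1]
gripper_width: 21.1
gripper_force: 45.0
```

Emit:
step_arm --plan '[0,0,1.5,0,0,0,0,0,1,0,0,0,0,0,0.7,0,0,0,0,0,0.5,0,0,0,0,0,0,0,0,0]'

```text
time_s: 29.27
ee_pos: [435.6, -277.6, 30.2]
ee_rot: [180.0, 0.2, -4.8]
force: [-0.1, 0.2, -3.1]
gripper_width: 21.0
gripper_force: 45.0
```

```bash
python3 - <<'E'
from h import *
s=sensors.state(); print(s['time_s'],s['ee_pos'],s['ee_rot'],s['force'],s['torque'],s['gripper_width'])
E
```

```text
29.2667 [ 435.63859261 -277.58335177   30.22910473] [179.99093875   0.18141947  -4.75247919] [-0.07330279  0.20267806 -3.06746898] [-0.01462144  0.31475006  0.01699918] 20.997994070195965
```

Emit:
step_arm --plan '[0,0,0.3,0,0,0,0,0,0.3,0,0,0,0,0,0.2,0,0,0,0,0,0,0,0,0]'

```text
time_s: 29.6
ee_pos: [435.5, -277.7, 22.8]
ee_rot: [180.0, 0.1, -4.8]
force: [-0.3, -0.5, -2.9]
gripper_width: 21.0
gripper_force: 45.0
```

Emit:
step_arm --plan '[0,0,0.15,0,0,0,0,0,0,0,0,0]'

```text
time_s: 29.77
ee_pos: [435.5, -277.8, 21.3]
ee_rot: [180.0, 0.1, -4.8]
force: [-0.1, 0.2, -2.7]
gripper_width: 21.0
gripper_force: 45.0
```

Emit:
step_arm --plan '[0,0,0.1,0,0,0,0,0,0,0,0,0]'

```text
time_s: 29.93
ee_pos: [435.7, -277.8, 20.4]
ee_rot: [180.0, 0.1, -4.8]
force: [0.1, -0.4, -2.0]
gripper_width: 21.5
gripper_force: 45.0
```

Emit:
step_arm --plan '[0,0,0.1,0,0,0,0,0,0,0,0,0]'

```text
time_s: 30.1
ee_pos: [435.8, -277.9, 19.9]
ee_rot: [180.0, 0.1, -4.8]
force: [-0.9, 0.9, 4.1]
gripper_width: 21.4
gripper_force: 45.0
```

Emit:
step_arm --plan '[0,0,0.05,0,0,0,0,0,0,0,0,0]'

```text
time_s: 30.27
ee_pos: [435.8, -277.9, 19.8]
ee_rot: [179.9, 0.1, -4.8]
force: [-1.3, 1.4, 7.6]
gripper_width: 20.9
gripper_force: 45.0
```

Bar is on the floor (about 7 N contact). Open gently to 4 cm, then withdraw.

Emit:
step_arm --plan '[0,0,-0.05,0,0,0,0,0,0,0,0,0,0,0,0,0,0,0,0,0,0,0,0,0,0,0,0,0,0,0]' --hand 4 --newtons 10

```text
time_s: 30.68
ee_pos: [435.5, -277.8, 19.2]
ee_rot: [180.0, 0.1, -4.8]
force: [0.3, -1.3, -0.2]
gripper_width: 39.9
gripper_force: 0.0
```

Emit:
step_arm --plan '[0,0,-0.5,0,0,0,0,0,-1,0,0,0,0,0,-2,0,0,0,0,0,-3,0,0,0,0,0,-3,0,0,0]'

```text
time_s: 31.1
ee_pos: [435.3, -277.4, 115.7]
ee_rot: [-180.0, 0.2, -4.8]
force: [0.3, 0.2, -0.6]
gripper_width: 39.8
gripper_force: 0.0
```

Emit:
step_arm --plan '[0,0,-3,0,0,0,0,0,-3,0,0,0,0,0,0,0,0,0,0,0,0,0,0,0]'

```text
time_s: 31.43
ee_pos: [436.8, -278.3, 176.9]
ee_rot: [179.8, -0.1, -4.8]
force: [-1.0, -0.1, -0.2]
gripper_width: 39.8
gripper_force: 0.0
```

```bash
python3 - <<'E'
from h import *
s=sensors.state(); print(s['time_s'],s['ee_pos'],s['force'],s['gripper_width'])
W=viewer.grab_frame('wrist');T=viewer.grab_frame('top')
for k in('bar','bar_inner_end'):
  for n,p in(('W',W),('T',T)):
    for d in viewer.pinpoint(k,p)[:3]: print(k,n,round(d['score'],2),d['location'],onz(p,d['location'],15))
L=cv2.createLineSegmentDetector().detect(cv2.cvtColor(W['img'],cv2.COLOR_RGB2GRAY))[0][:,0]
for l in L:
    a,b=onz(W,l[:2],15),onz(W,l[2:],15)
    if np.linalg.norm(a-b)>40 and abs((a+b)[1]/2+280)<70: print(l.round(),a[:2].round(),b[:2].round())
E
```

```text
31.4333 [ 436.81790116 -278.28682047  176.87185503] [-1.02019671 -0.08495336 -0.2474848 ] 39.78162439278044
bar W 0.93 [259.4, 142.6] [ 477.04913569 -282.2900164    15.        ]
bar T 0.83 [225.4, 254.5] [305.40488004 195.5702238   15.        ]
bar T 0.54 [351.0, 198.8] [ 471.4127752  -289.16946618   15.        ]
bar_inner_end W 0.58 [259.7, 38.9] [ 575.41086097 -290.86575928   15.        ]
bar_inner_end T 0.69 [345.3, 173.9] [ 568.8045842  -280.47546564   15.        ]
[292. 276. 293. 217.] [ 314. -308.] [ 390. -313.]
[197.  17. 206. 191.] [ 599. -234.] [ 429. -219.]
[311. 218. 322.   6.] [ 387. -333.] [ 598. -351.]
[204. 228. 192.   9.] [ 385. -211.] [ 605. -230.]
[187.   6. 198. 191.] [ 609. -226.] [ 430. -211.]
[318.  11. 307. 214.] [ 595. -347.] [ 392. -329.]
[321.   4. 189.   4.] [ 600. -350.] [ 610. -228.]
[191.   9. 319.   9.] [ 606. -229.] [ 596. -348.]
[311.  16. 197.  16.] [ 591. -340.] [ 600. -234.]
[306. 130. 311.  17.] [ 486. -332.] [ 590. -341.]
[303. 193. 304. 148.] [ 417. -325.] [ 467. -328.]
[247. 242. 289. 241.] [ 364. -258.] [ 360. -307.]
[229. 236. 249. 204.] [ 372. -238.] [ 410. -265.]
[246. 256. 289. 256.] [ 345. -255.] [ 341. -306.]
[289. 252. 247. 252.] [ 346. -307.] [ 350. -257.]
[144. 349. 452. 349.] [ 219. -108.] [ 184. -513.]
[311. 222. 329. 252.] [ 382. -333.] [ 341. -354.]
[228. 275. 292. 275.] [ 321. -231.] [ 315. -308.]
[297. 303. 222. 303.] [ 274. -312.] [ 282. -219.]
[247. 189. 246. 149.] [ 427. -264.] [ 471. -267.]
[252. 119. 252. 194.] [ 501. -276.] [ 421. -269.]
[211. 333. 307. 332.] [ 239. -199.] [ 228. -323.]
[266. 199. 267. 129.] [ 414. -285.] [ 490. -291.]
[206. 263. 218. 226.] [ 340. -207.] [ 387. -227.]
```

```bash
python3 -c "
from workcell import env
print(env.job_done())"
```

```text
the job is handed in; nothing more can be done
None
```

I backed the clamp off until the nut blocked, drew the bar straight out, laid it flat near the middle of the tray and let go, then handed the job in at about 31 s of the 72 s; the hand-in returned no verdict.

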